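Hook a battery pack into the stockroom charger and click it down

TASK

Load the loose battery pack into the bench charger: hook the thin tongue at its nose under the charger's lip with the tail still up, let go so that the tail rests on top of the catch, then push the tail down with the fingers until the pack lies flat in the bay and the catch has sprung back over it. Leave the other things on the bench where they are.

Things in the scene. Friction and masses are not known exactly. Their poses are not given: they have to be found in the camera images.
- charger: Fixed grey charger, a flat case 200 x 120 mm (x -95..105, y +-60 mm) with deck at z = 30 mm and an open bay on top for one pack. Origin at bench height. x runs along the bay from the lip (-x, robot's side) to the catch (+x), z up; yaw within +-0.35 rad. Other entries give mm in this frame. A pack lying home has its tongue tip at x -66..-62 and its top at z = 56.
- lip_edge (a point): Middle of the lip's free lower edge, charger (-55, 0, 43). The lip is 4 mm thick (top z 47), 76 mm wide, over a slot 13 mm high, 11 mm deep (end wall at x = -66) and 68 mm wide, its floor the deck. From lip edge to tail stop is 117 mm, less than the pack's length: it goes in only nose first and tilted (0.3 to 0.4 rad suits).
- bay_floor (a point): Middle of the bay's floor, charger (0, 0, 30). Four side guides 5 mm high stand at x -39..-21 and 37..55, inner faces at y = +-28.5, outer +-32.5; between them the sides are open for fingers. Tail stop: 6 mm high, inner face at x = 62.
- catch (a joint): Bare-steel sprung catch at the bay's tail end, slides along charger +x: 0 = at rest over the bay, up to 0.013 m pushed back. Preload 5.4 N, 150 N/m, slippery. A pack hooked under the lip and let go rests with its tail's lower edge on the catch's slope, tilted about 0.27 rad; some 10 N down on the tail's top cams the catch back, then it springs over the pack.
- catch_beak (a point): Tip of the catch's beak, charger (51, 0, 60) with the catch at rest; moves with the catch. The beak is 34 mm wide, underside at z = 58; its sloping face rises from this tip towards +x to (62, 0, 75). Highest point of the catch z = 75; its outer end x = 87.
- pack_center (a point): Centre (half-way up) of the loose battery pack's main block: grasp across y here. Black, 0.24 to 0.42 kg, block 104 x 50 x 26 mm (x, y, z), ribs across the top near the tail, paper label; at the nose a tongue (see pack_nose). +x from nose to tail, z up. Starts flat on the bench, nose towards the robot (yaw within +-0.5 rad), left or right of the charger.
- pack_nose (a point): Tongue tip of the pack at its underside: 72 mm from pack_center along the pack's -x, 13 mm below it. The tongue is 20 mm long, 40 mm wide, 8 mm thick, level with the underside. Whole pack 124 mm long.
- pack_tail (a point): Lower edge of the pack's tail face: 52 mm from pack_center along the pack's +x, 13 mm below it. Press the tail on the ribs, 20 to 30 mm in from its end, clear of the beak.
- pack: The battery pack as a whole; origin at the middle of the main block's underside, axes as pack_center.
- adaptor: Bystander: plain black adaptor block with no tongue or ribs, 110 x 56 x 34 mm, on the other side of the charger from the pack. Origin: middle of its underside.
- spray: Bystander: white bottle, 60 mm diameter, 170 mm tall, behind the charger. Origin: middle of its underside.
- tape: Bystander: roll of tape lying flat, 100 mm diameter, 48 mm high, behind the charger. Origin: middle of its underside.
- carton: Bystander: small carton 100 x 130 x 90 mm, at the back left. Origin: middle of its underside.
- screwdriver: Bystander: screwdriver lying at the back right.
- can: Bystander: metal can, 66 mm diameter, 130 mm tall, at the near right. Origin: middle of its underside.
Not all that is in view belongs to the job. What is shaped like the pack but blue is not meant.

How it is judged:
By the outcome, as a careful person would: the job done as asked, in the order asked, and still so for the second after the job is handed in, with the robot touching nothing.
It also fails if it takes over 48 s, if anything falls off the work surface, if the arm or the gripper's body presses on something with over 40 N, if the wrist force passes 120 N, or if a joint passes its speed limit or range.

ROBOT

A 6-joint arm with a two-finger parallel gripper is mounted at the origin on the work surface. World frame = base frame: x ahead of the robot, y to its left, z up, the work surface at z = 0. Lengths are in m, angles in degrees, forces in N, time in s.
With the tool pointing down it reaches from about 0.35 to 0.875 m from the base axis. Payload 4.2 kg.
Tool frame: the origin (TCP) lies between the finger pads; the fingertips stand 14 mm ahead of it and the grasp point (between the pads) lies 5 mm behind it (r.tcp_to_tips is the distance from the TCP to the fingertips, in m); y points along the fingers, x is the direction in which the jaws open and shut, and the axes are right-handed (so a half turn about y gives the same grasp; the last joint's range is limited). The gripper opens to 87 mm and grips with 3 to 60 N. Pads are 19 mm wide; open, the fingers measure 117 mm over their backs; the gripper's body (75 mm by 190 mm) begins 51 mm behind the grasp point.
Start: joints at [88.098, 22.042, 0.453, 0, -68.411, -14.817], TCP at [0.18, 0.599, 0.211] pointing down, gripper open.
Joint ranges: [-179.83, 179.83], [-69.29, 118.12], [-61.27, 80.66], [-181.25, 117.63], [-171.15, -9.14], [-177.46, 177.46]. Speed limits (degrees/s): [159.86, 159.86, 180, 180, 180, 180].

INTERFACE

Orientations are given as a 3x3 rotation matrix whose columns are the frame's x, y, z axes.
In Python, from station import sense, optics, ticket, r gives the robot as it stands.
- The arm moves only by the tool carry_out, never from a script. Its argument "steps" is a list that holds one entry, the list of rows, each a list of 6 numbers: the shift along the world's x, y, z in cm, then the turn, a rotation vector about the world's x, y, z in rad. A call has 1 to 20 rows; each row is the pose to reach, as a shift and turn from the pose commanded when the call began; what a row does not reach only later rows make up. A row lasts 1/8 s, in which the tool goes at most 62.5 mm and 10.7 degrees, less where a joint would pass 70% of its speed; a pose out of reach is approached as far as the arm can. A call with a gripper value outside its range is refused whole. "fingers" is the closure in counts, from 0 (fully open) to 255 (shut), set as the call begins (left out, the last holds). The fingers move at their own pace and stop on an object; the grip force is fixed at half the most. Time passes only in rows, so rows that repeat a pose let the fingers close. It gives the time, the measured TCP pose, the force and the opening at its end, in the units of the state.
- sense(): the state, without advancing time (a new reading comes with each control period).
- optics.capture(name): name is "side" or "top"; returns a dict with "image" (384x512x3 uint8, red, green, blue), "fov_y" (degrees; the focal length in pixels is half the picture's height over the tangent of half this angle, whatever the lens; pixels are square), "cx", "cy" (the principal point, pixels), "rvec" (rotation vector, rad) and "tvec" (3), from world to camera coordinates, as OpenCV has them. Camera axes: x right, y down, z forward; pixel columns grow to the right and rows downward; lengths in m; the calibration is good to about 2 mm. A picture is of the moment at which its call begins. There is no depth.
- ticket.finish_job(): hands the job in, once; it reports no verdict.
The state is a dict: "time_s": time; "joints": joint angles; "joint_velocities": joint speeds; "effort": joint torques, N m; "tcp_pos": TCP position; "ee_rot": TCP orientation; "wrist_force": force on the tool from outside, world axes, zero at the start; "moment": the same for the moment, N m; "gripper_width": opening from 0.0 (shut) to 1.0 (fully open).
Only numpy, scipy, OpenCV 4.12 (cv2) and the standard library are available. Lean on these libraries where they do the work, as an engineer would, in place of code of your own. Each camera call takes 0.05 s, during which the arm holds its last target.

## Working session

There is one attempt and no reset: what is moved stays moved. The work goes in short steps, Python scripts to look and compute and a tool call to move; the robot and the scene stay as the last step left them, time stands still between calls to the robot, and variables do not carry over. Pictures are saved under pics/ and viewed, and the job is handed in when it is done.

Besides the shell and the picture viewer there is one more tool, called after ">>>" as a command line: name --argument value ..., lists and objects as JSON in quotes. carry_out: Moves the arm, as the interface text tells. Its arguments: {"type":"object","properties":{"steps":{"type":"array","items":{"type":"array","items":{"type":"array","items":{"type":"number"}}}},"fingers":{"type":"number"}},"required":["steps"]}

```bash
ls; mkdir -p pics; python3 - <<'E'
from station import sense, optics, ticket, r
import cv2
s=sense()
for k in s: print(k,s[k])
for n in("side","top"):
    c=optics.capture(n); im=c.pop("image"); print(n,c)
    cv2.imwrite(f"pics/{n}0.png",im[:,:,::-1])
print(sense()["time_s"])
E
```

```text
pics
time_s 0.0
joints [ 8.80977909e+01  2.20908344e+01  3.80295644e-01 -3.11726465e-02
 -6.84109327e+01 -1.48151986e+01]
joint_velocities [-0.01906608  0.04958145  0.10317808 -0.05755373  0.05392295  0.00260683]
effort [ 1.36127313e-03 -3.90663528e+01  1.87402600e+01  4.21996862e+00
  1.09625916e-02 -1.92436901e-04]
tcp_pos [0.17958772 0.59798773 0.21035673]
ee_rot [[-2.87843121e-01 -5.75990012e-04  9.57677402e-01]
 [-9.57675096e-01 -2.10206320e-03 -2.87843692e-01]
 [ 2.17889351e-03 -9.99997625e-01  5.34531404e-05]]
wrist_force [ 0.33222679 -0.23254949  0.09781191]
moment [ 0.02086444 -0.01463123  0.02338193]
gripper_width 1.0000059865720472
side {'fov_y': 47.79115848185653, 'cx': 258.3744543294847, 'cy': 191.67414744371973, 'rvec': array([ 2.12510542, -0.09745552,  0.0599695 ]), 'tvec': array([-0.47814284,  0.06003342,  1.36175956])}
top {'fov_y': 50.10607757786995, 'cx': 250.11357991079748, 'cy': 192.62018805532017, 'rvec': array([ 2.15430618, -2.19173204,  0.05849714]), 'tvec': array([-0.02677037,  0.46541527,  1.20523738])}
0.1
```

View pics/side0.png

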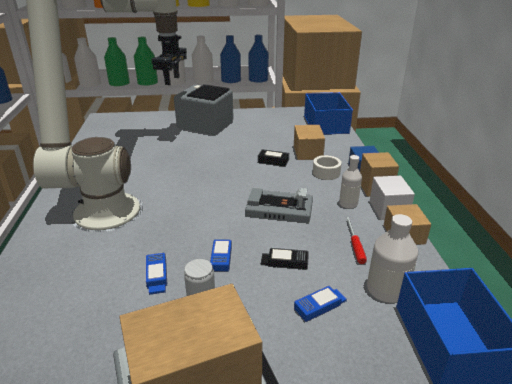

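View pics/top0.png

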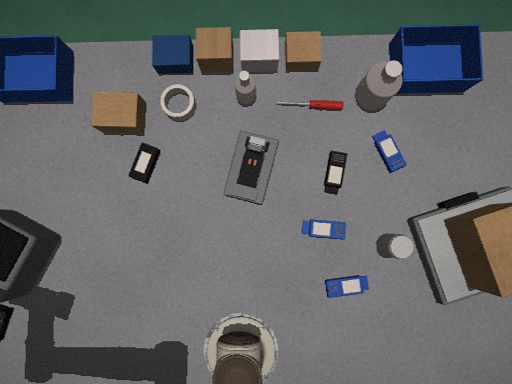

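```bash
python3 - <<'E'
import cv2
t=cv2.imread("pics/top0.png"); s=cv2.imread("pics/side0.png")
def crop(im,x0,y0,w,h,k,n): cv2.imwrite(n,cv2.resize(im[y0:y0+h,x0:x0+w],None,fx=k,fy=k,interpolation=cv2.INTER_CUBIC))
crop(t,215,120,75,95,6,"pics/tc.png"); crop(t,310,140,50,60,10,"pics/tp.png")
crop(s,235,180,90,50,8,"pics/sc.png"); crop(s,250,235,70,45,10,"pics/sp.png")
E
```

```text
(no output)
```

View pics/tc.png

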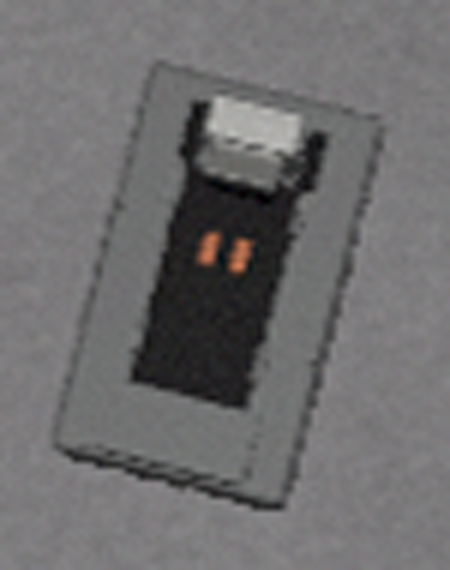

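View pics/tp.png

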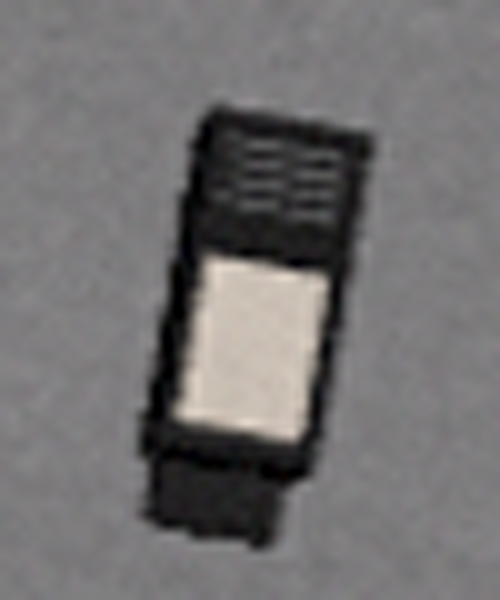

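View pics/sc.png

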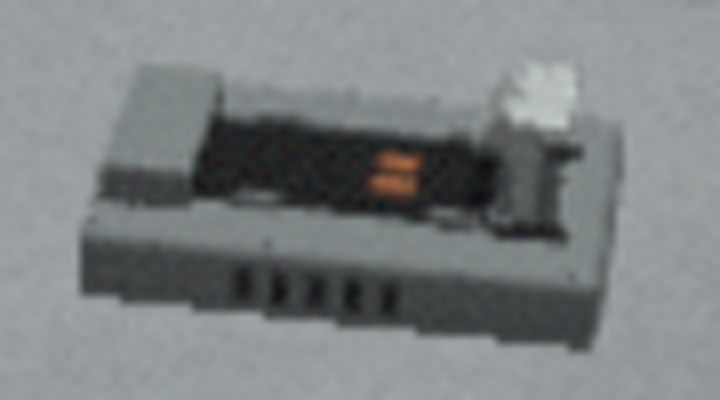

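View pics/sp.png

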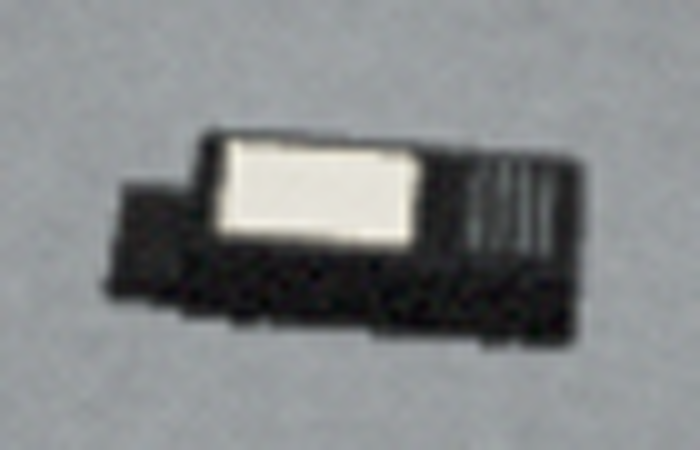

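```bash
cat > h.py <<'E'
import numpy as np, cv2
from scipy.optimize import least_squares
CAM={'side':(47.79115848185653,258.3744543294847,191.67414744371973,[2.12510542,-0.09745552,0.0599695],[-0.47814284,0.06003342,1.36175956]),
'top':(50.10607757786995,250.11357991079748,192.62018805532017,[2.15430618,-2.19173204,0.05849714],[-0.02677037,0.46541527,1.20523738])}
def proj(n,P):
    f,cx,cy,rv,t=CAM[n]; F=192/np.tan(np.radians(f/2))
    K=np.array([[F,0,cx],[0,F,cy],[0,0,1.]])
    return cv2.projectPoints(np.array(P,float).reshape(-1,1,3),np.array(rv),np.array(t),K,None)[0].reshape(-1,2)
def uncrop(p,x0,y0,k): return x0+(p[0]+.5)/k-.5, y0+(p[1]+.5)/k-.5
def Rz(a): c,s=np.cos(a),np.sin(a); return np.array([[c,-s,0],[s,c,0],[0,0,1]])
def fit(obs,x0):
    # obs: (cam,pt mm,(u,v))
    def res(q):
        o=[]
        for n,P,uv in obs:
            o+=list((proj(n,Rz(q[2])@(np.array(P)/1000)+[q[0],q[1],0])[0]-uv))
        return np.array(o)
    s=least_squares(res,x0,loss='soft_l1',f_scale=0.7)
    print(np.round(s.x,4)); print(np.round(res(s.x).reshape(-1,2),2).tolist()); return s.x
E
python3 - <<'E'
from h import *
tc=lambda p:uncrop(p,215,120,6); tp=lambda p:uncrop(p,310,140,10)
sc=lambda p:uncrop(p,235,180,8); sp=lambda p:uncrop(p,250,235,10)
C=[('top',(105,60,30),tc((157,62))),('top',(105,-60,30),tc((384,118))),('top',(-95,60,30),tc((60,445))),('top',(-95,-60,30),tc((280,492))),('top',(-55,0,47),tc((190,394))),
('side',(-95,-60,30),sc((85,237))),('side',(105,-60,30),sc((605,285))),('side',(105,60,30),sc((620,122))),('side',(-95,-60,0),sc((82,293))),('side',(105,-60,0),sc((590,348)))]
c=fit(C,[0.5,0,-.2]); fit([o for o in C if o[0]=='top'],c); fit([o for o in C if o[0]=='side'],c)
P=[('top',(52,25,26),tp((212,108))),('top',(52,-25,26),tp((375,132))),('top',(-52,25,26),tp((143,450))),('top',(-52,-25,26),tp((305,475))),('top',(-72,20,8),tp((143,518))),('top',(-72,-20,8),tp((270,548))),
('side',(-72,-20,0),sp((107,297))),('side',(-72,20,8),sp((125,185))),('side',(-52,25,26),sp((205,132))),('side',(52,25,26),sp((583,157))),('side',(52,-25,0),sp((575,345)))]
p=fit(P,[0.5,-.2,-.2]); fit([o for o in P if o[0]=='top'],p); fit([o for o in P if o[0]=='side'],p)
E
```

```text
[ 0.5375 -0.0382 -0.2655]
[[-0.8, -0.91], [0.49, -0.61], [-1.47, 0.15], [1.35, 2.31], [-0.25, -0.03], [-0.98, -0.39], [-0.21, 0.26], [0.57, -0.47], [-0.47, 0.67], [1.0, 0.54]]
[ 0.5372 -0.0387 -0.271 ]
[[-0.42, -0.86], [0.82, -0.36], [-1.44, 0.11], [1.33, 2.48], [-0.18, 0.05]]
[ 0.5377 -0.0372 -0.2602]
[[-0.87, -0.48], [-0.1, -0.03], [0.47, -0.74], [-0.37, 0.57], [1.11, 0.24]]
[ 0.5316 -0.2889 -0.2133]
[[-0.21, -0.73], [0.16, 0.07], [0.26, -0.67], [0.83, 0.11], [-0.27, -0.03], [0.26, -0.44], [-0.22, 0.14], [-0.31, -0.66], [-0.7, -1.1], [0.06, -0.55], [-0.21, 0.54]]
[ 0.5308 -0.2885 -0.2149]
[[-0.33, -0.46], [0.04, 0.37], [0.08, -0.41], [0.65, 0.4], [-0.45, 0.23], [0.07, -0.16]]
[ 0.5322 -0.2902 -0.2076]
[[0.06, 0.55], [-0.11, -0.28], [-0.5, -0.76], [0.31, -0.34], [0.16, 0.77]]
```

```bash
cat >> h.py <<'E'
def box(x0,x1,y0,y1,z0,z1):
    v=[(x,y,z) for x in(x0,x1) for y in(y0,y1) for z in(z0,z1)]
    e=[(0,1),(2,3),(4,5),(6,7),(0,2),(1,3),(4,6),(5,7),(0,4),(1,5),(2,6),(3,7)]
    return [(v[a],v[b]) for a,b in e]
CH=box(-95,105,-60,60,0,30)+box(-70,-55,-38,38,43,47)+box(62,64,-17,17,30,36)+[((51,-17,60),(51,17,60)),((62,-17,75),(62,17,75)),((51,17,60),(62,17,75)),((51,-17,60),(62,-17,75))]
PK=box(-52,52,-25,25,-13,13)+box(-72,-52,-20,20,-13,-5)
def overlay(im,n,segs,R,t,k,x0,y0,w,h,col=(0,255,255)):
    c=cv2.resize(im[y0:y0+h,x0:x0+w],None,fx=k,fy=k,interpolation=cv2.INTER_CUBIC) if im.shape[0]==384 else im
    for a,b in segs:
        p=proj(n,[R@(np.array(q)/1000)+t for q in(a,b)])
        p=(p-[x0,y0]+.5)*k-.5
        cv2.line(c,tuple(int(v) for v in np.round(p[0])),tuple(int(v) for v in np.round(p[1])),col,1)
    return c
E
python3 - <<'E'
from h import *
t=cv2.imread("pics/top0.png"); s=cv2.imread("pics/side0.png")
q=(.5375,-.0382,-.2655);p=(.5316,-.2889,-.2133)
A=lambda im,n,*a:overlay(overlay(im,n,CH,Rz(q[2]),np.array([q[0],q[1],0]),*a),n,PK,Rz(p[2]),np.array([p[0],p[1],.013]),*a)
cv2.imwrite("pics/ot.png",A(t,'top',5,215,120,150,95)); cv2.imwrite("pics/os.png",A(s,'side',7,235,180,95,85))
E
```

```text
(no output)
```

View pics/ot.png

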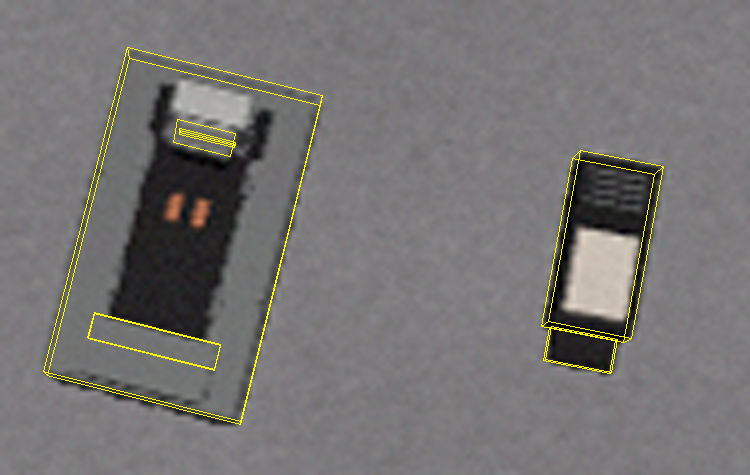

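View pics/os.png

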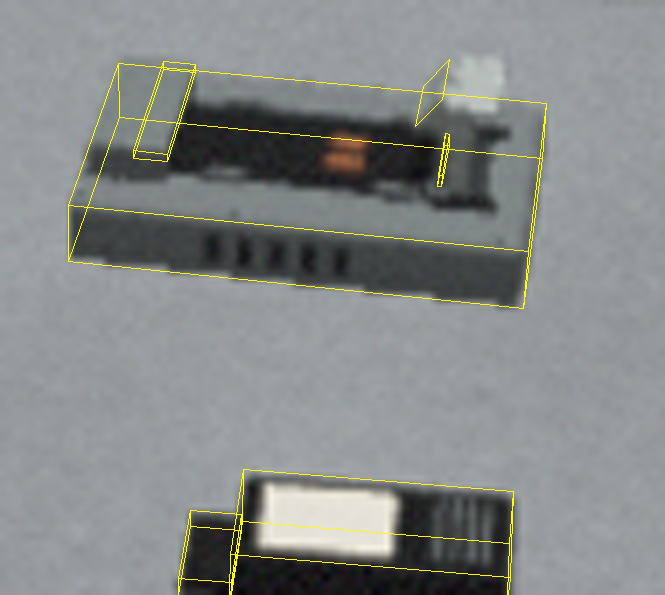

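>>> carry_out --steps '[[[2.2,-5.55,0,0,0,0],[4.4,-11.1,0,0,0,0],[6.6,-16.65,0,0,0,0],[8.8,-22.2,0,0,0,0],[11,-27.75,0,0,0,0],[13.2,-33.3,0,0,0,0.01],[15.4,-38.85,0,0,0,0.02],[17.6,-44.4,0,0,0,0.03],[19.8,-49.95,0,0,0,0.04],[22,-55.5,0,0,0,0.05],[24.2,-61.05,0,0,0,0.06],[26.4,-66.6,0,0,0,0.07],[28.6,-72.15,0,0,0,0.078],[30.8,-77.7,-1,0,0,0.078],[33,-83.25,-4,0,0,0.078],[35.2,-88.8,-7,0,0,0.078],[35.2,-88.8,-9,0,0,0.078],[35.2,-88.8,-10,0,0,0.078]]]' --fingers 0

```text
time_s: 2.35
tcp_pos: [0.5304, -0.2899, 0.1089]
ee_rot: [[-0.214, -0.004, 0.977], [-0.977, 0.001, -0.214], [-0.0, -1.0, -0.004]]
wrist_force: [0.1, 0.2, 0.8]
gripper_width: 0.997
```

```bash
python3 - <<'E'
from station import sense, optics
import cv2
from h import *
s=sense(); print(s["tcp_pos"],s["joints"])
t=optics.capture("top")["image"][:,:,::-1].copy(); s=optics.capture("side")["image"][:,:,::-1].copy()
cv2.imwrite("pics/t1.png",t);cv2.imwrite("pics/s1.png",s)
a=cv2.resize(t[130:220,290:390],None,fx=4,fy=4,interpolation=2);b=cv2.resize(s[190:290,240:340],None,fx=4,fy=4,interpolation=2)
cv2.imwrite("pics/c1.png",np.hstack([np.vstack([a,np.zeros((40,400,3),np.uint8)]),b]))
E
```

```text
[ 0.53041871 -0.28987596  0.10885076] [-1.33393974e+01  2.52648302e+01 -1.02439991e+01 -2.70286382e-02
 -5.47483160e+01  9.09965151e+01]
```

View pics/c1.png

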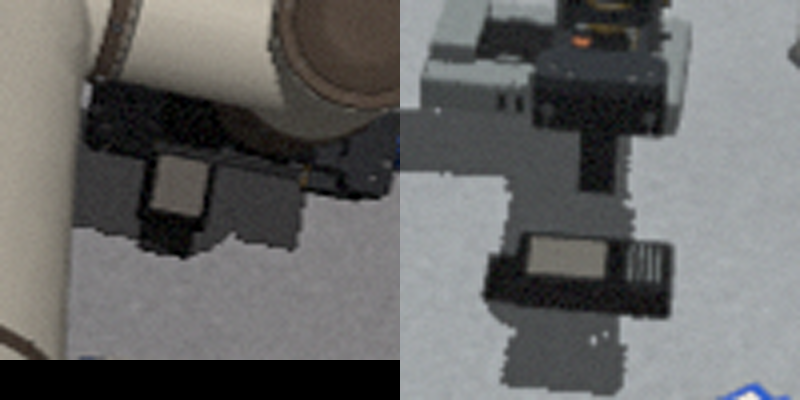

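>>> carry_out --steps '[[[0.1,0.1,-3,0,0,0],[0.1,0.1,-6,0,0,0],[0.1,0.1,-8,0,0,0],[0.1,0.1,-8.9,0,0,0],[0.1,0.1,-8.9,0,0,0],[0.1,0.1,-8.9,0,0,0]]]'

```text
time_s: 3.2
tcp_pos: [0.5338, -0.2885, 0.0239]
ee_rot: [[-0.212, 0.002, 0.977], [-0.977, -0.001, -0.212], [0.0, -1.0, 0.003]]
wrist_force: [0.0, 0.1, -0.2]
gripper_width: 0.999
```

>>> carry_out --steps '[[[-0.2,0,-0.6,0,0,0],[-0.2,0,-0.6,0,0,0],[-0.2,0,-0.6,0,0,0]]]'

```text
time_s: 3.58
tcp_pos: [0.5308, -0.2885, 0.0165]
ee_rot: [[-0.212, 0.0, 0.977], [-0.977, -0.0, -0.212], [0.0, -1.0, 0.0]]
wrist_force: [0.5, -0.4, -0.2]
gripper_width: 1.001
```

>>> carry_out --steps '[[[0,0,0.1,0,0,0],[0,0,0.1,0,0,0],[0,0,0.1,0,0,0],[0,0,0.1,0,0,0],[0,0,0.1,0,0,0],[0,0,0.1,0,0,0]]]' --fingers 255

```text
time_s: 4.32
tcp_pos: [0.5308, -0.2885, 0.0174]
ee_rot: [[-0.212, -0.0, 0.977], [-0.977, -0.0, -0.212], [0.0, -1.0, -0.0]]
wrist_force: [0.5, -0.2, 1.2]
gripper_width: 0.403
```

>>> carry_out --steps '[[[0,0,0,0,0,0],[0,0,0,0,0,0]]]'

```text
time_s: 4.58
tcp_pos: [0.5308, -0.2884, 0.0174]
ee_rot: [[-0.212, 0.0, 0.977], [-0.977, 0.0, -0.212], [-0.0, -1.0, 0.0]]
wrist_force: [0.5, 0.4, -0.9]
gripper_width: 0.175
```

```bash
cat > look.py <<'E'
import sys
from station import sense, optics
from h import *
def look(i,tb,sb,k=5):
    t=optics.capture("top")["image"][:,:,::-1].copy(); s=optics.capture("side")["image"][:,:,::-1].copy()
    cv2.imwrite(f"pics/t{i}.png",t);cv2.imwrite(f"pics/s{i}.png",s)
    f=lambda im,b:cv2.resize(im[b[1]:b[1]+b[3],b[0]:b[0]+b[2]],None,fx=k,fy=k,interpolation=2)
    cv2.imwrite(f"pics/c{i}.png",np.hstack([f(t,tb),f(s,sb)]))
    print({a:np.round(b,4).tolist() for a,b in sense().items() if a in("tcp_pos","wrist_force","gripper_width","time_s")})
E
python3 -c "
from look import *
look(2,(300,135,80,80),(245,215,80,80))"
```

```text
{'time_s': 4.675, 'tcp_pos': [0.5308, -0.2884, 0.0174], 'wrist_force': [0.4682, -0.5359, 0.3092], 'gripper_width': 0.0812}
```

View pics/c2.png

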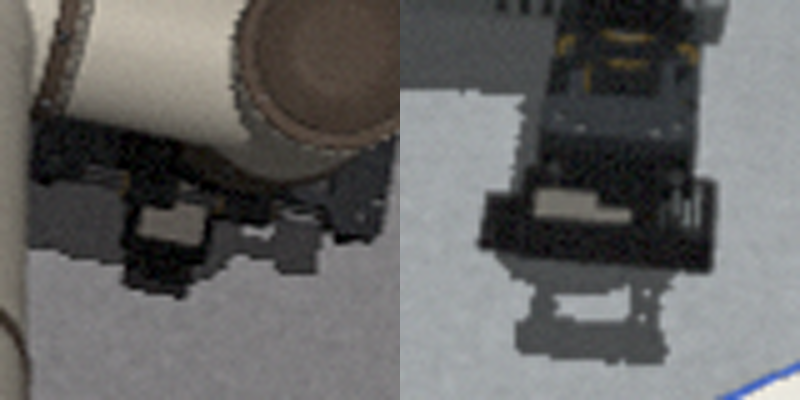

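```bash
python3 -c "
from h import *
s=cv2.imread('pics/s2.png')
c=cv2.resize(s[215:295,245:325],None,fx=7,fy=7,interpolation=2).astype(float)
cv2.imwrite('pics/e2.png',np.clip(255*(c/255)**.45,0,255))
for P in [(.5308,-.2884,.0174),(.5308,-.2884,.0034)]:
  for d in (0,.025,-.025,.04,-.04):
    print((proj('side',np.array(P)+d*np.array([-.212,-.977,0]))[0]-[245,215]+.5)*7)
"
```

```text
[301.0130288  294.28907661]
[296.80861548 337.84656664]
[305.06633806 252.29701639]
[294.20988276 364.7692942 ]
[307.4291462  227.81845444]
[299.56152486 322.50394004]
[295.35751683 366.30125787]
[303.61538888 280.27082111]
[292.75953389 393.3670208 ]
[305.97894878 255.64727526][ WARN:0@0.560] global loadsave.cpp:1063 imwrite_ Unsupported depth image for selected encoder is fallbacked to CV_8U.
```

View pics/e2.png

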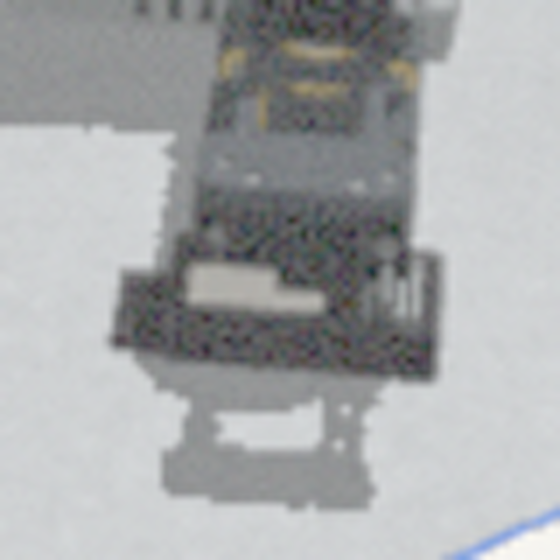

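```bash
python3 -c "
from h import *
for d in (-.0435,-.058,0,.0435,.058):
  for z in (.095,.115,.125): print(d,z,proj('side',np.array([.5304,-.2899,z])+d*np.array([-.214,-.977,0]))[0].round(1))
s=cv2.imread('pics/s1.png')
c=cv2.resize(s[150:290,240:340],None,fx=5,fy=5,interpolation=2).astype(float)
cv2.imwrite('pics/e1.png',np.clip(255*(c/255)**.45,0,255).astype(np.uint8))
"
```

```text
-0.0435 0.095 [289.7 223.6]
-0.0435 0.115 [290.  217.5]
-0.0435 0.125 [290.1 214.3]
-0.058 0.095 [290.  220.5]
-0.058 0.115 [290.3 214.3]
-0.058 0.125 [290.5 211.2]
0 0.095 [288.6 233.6]
0 0.115 [289.  227.3]
0 0.125 [289.1 224.1]
0.0435 0.095 [287.5 244.2]
0.0435 0.115 [287.9 237.8]
0.0435 0.125 [288.  234.6]
0.058 0.095 [287.2 247.9]
0.058 0.115 [287.5 241.5]
0.058 0.125 [287.6 238.2]
```

View pics/e1.png

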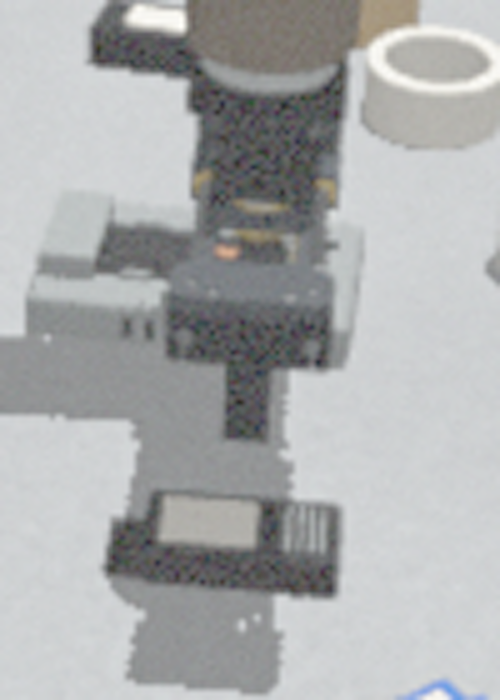

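```bash
python3 -c "
from h import *
Z=np.array([.977,-.214,0]);X=np.array([-.214,-.977,0]);O=np.array([.5304,-.2899,.1089])
for d in (.0375,.07,.095):
  for z in (.056,.086):
   for w in(-.0375,.0375,-.095,.095): print(d,z,w,((proj('side',O+d*X+w*Z+[0,0,z])[0]-[240,150]+.5)*5).round(0))
"
```

```text
0.0375 0.056 -0.0375 [169. 346.]
0.0375 0.056 0.0375 [325. 357.]
0.0375 0.056 -0.095 [ 51. 337.]
0.0375 0.056 0.095 [446. 366.]
0.0375 0.086 -0.0375 [170. 294.]
0.0375 0.086 0.0375 [329. 306.]
0.0375 0.086 -0.095 [ 51. 286.]
0.0375 0.086 0.095 [452. 314.]
0.07 0.056 -0.0375 [163. 386.]
0.07 0.056 0.0375 [323. 398.]
0.07 0.056 -0.095 [ 41. 376.]
0.07 0.056 0.095 [447. 407.]
0.07 0.086 -0.0375 [164. 333.]
0.07 0.086 0.0375 [327. 345.]
0.07 0.086 -0.095 [ 41. 324.]
0.07 0.086 0.095 [453. 355.]
0.095 0.056 -0.0375 [158. 418.]
0.095 0.056 0.0375 [321. 430.]
0.095 0.056 -0.095 [ 34. 408.]
0.095 0.056 0.095 [448. 440.]
0.095 0.086 -0.0375 [159. 365.]
0.095 0.086 0.0375 [325. 377.]
0.095 0.086 -0.095 [ 33. 355.]
0.095 0.086 0.095 [454. 387.]
```

>>> carry_out --steps '[[[0,0,1,0,0,0],[0,0,1,0,0,0],[0,0,1,0,0,0],[0,0,1,0,0,0],[0,0,1,0,0,0],[0,0,1,0,0,0],[0,0,1,0,0,0],[0,0,1,0,0,0]]]' --fingers 0

```text
time_s: 5.68
tcp_pos: [0.5308, -0.2884, 0.0274]
ee_rot: [[-0.212, -0.0, 0.977], [-0.977, 0.0, -0.212], [-0.0, -1.0, -0.0]]
wrist_force: [0.2, 0.4, -0.1]
gripper_width: 0.908
```

```bash
python3 -c "
from look import *
look(3,(295,130,80,90),(245,205,80,90))
for n in 'ts':
  pass
c=cv2.imread('pics/c3.png').astype(float)
cv2.imwrite('pics/e3.png',np.clip(255*(c/255)**.45,0,255).astype(np.uint8))
"
```

```text
{'time_s': 5.775, 'tcp_pos': [0.5308, -0.2884, 0.0274], 'wrist_force': [0.4504, -0.3891, -0.3053], 'gripper_width': 0.9666}
```

View pics/e3.png

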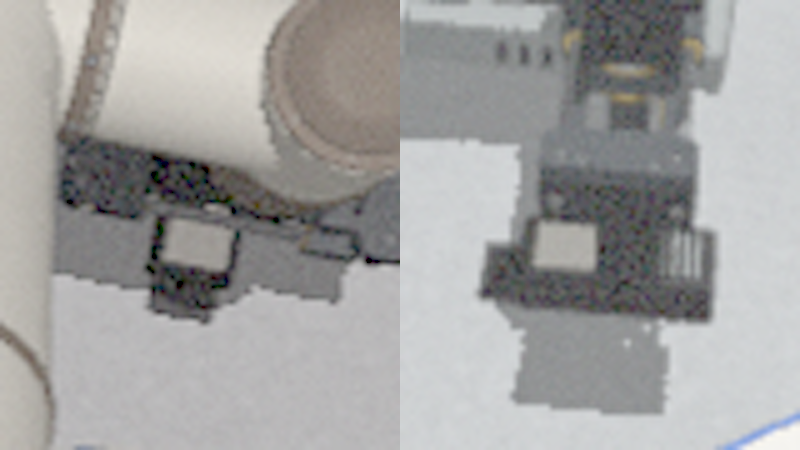

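>>> carry_out --steps '[[[0,0,-1.5,0,0,0],[0,0,-2.5,0,0,0],[0,0,-3.2,0,0,0],[0,0,-3.2,0,0,0],[0,0,-3.2,0,0,0]]]'

```text
time_s: 6.4
tcp_pos: [0.531, -0.2885, -0.0044]
ee_rot: [[-0.212, 0.0, 0.977], [-0.977, -0.0, -0.212], [0.0, -1.0, 0.0]]
wrist_force: [-0.3, -0.1, 0.9]
gripper_width: 1.002
```

```bash
python3 -c "
from look import *
look(4,(295,130,80,90),(245,205,80,90))
c=cv2.imread('pics/c4.png').astype(float)
cv2.imwrite('pics/e4.png',np.clip(255*(c/255)**.45,0,255).astype(np.uint8))
"
```

```text
{'time_s': 6.5, 'tcp_pos': [0.5311, -0.2885, -0.0041], 'wrist_force': [-0.4421, 0.1275, -0.1683], 'gripper_width': 0.997}
```

View pics/e4.png

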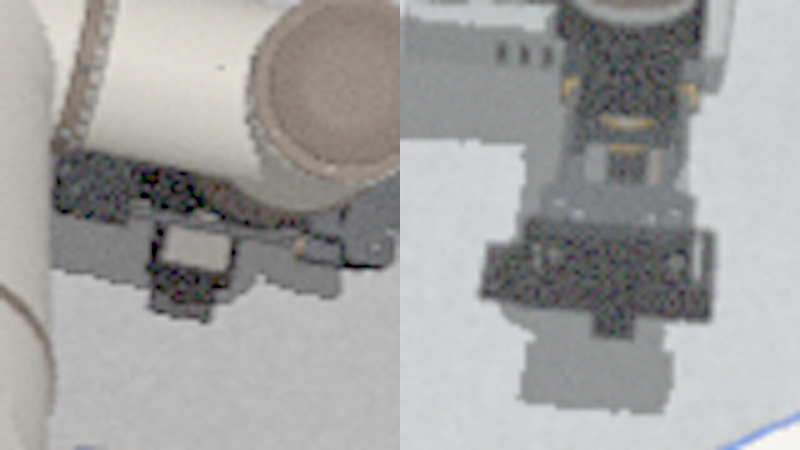

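```bash
python3 -c "
from h import *
for d in (.0435,.05,.058):
  for z in (0,.005,.01,.02): print(d,z,proj('side',np.array([.531,-.2885,z])+d*np.array([-.212,-.977,0]))[0].round(1))
"
```

```text
0.0435 0 [286.3 272.6]
0.0435 0.005 [286.3 271.2]
0.0435 0.01 [286.4 269.7]
0.0435 0.02 [286.6 266.8]
0.05 0 [286.1 274.3]
0.05 0.005 [286.2 272.9]
0.05 0.01 [286.3 271.4]
0.05 0.02 [286.4 268.5]
0.058 0 [285.9 276.5]
0.058 0.005 [286. 275.]
0.058 0.01 [286.  273.5]
0.058 0.02 [286.2 270.6]
```

>>> carry_out --steps '[[[-0.1,0,-0.4,0,0,0],[-0.1,0,-0.7,0,0,0],[-0.1,0,-0.7,0,0,0],[-0.1,0,-0.7,0,0,0]]]'

```text
time_s: 7.0
tcp_pos: [0.5297, -0.2884, -0.0106]
ee_rot: [[-0.212, -0.0, 0.977], [-0.977, -0.0, -0.212], [0.0, -1.0, -0.0]]
wrist_force: [-2.4, 0.8, 7.5]
gripper_width: 1.0
```

>>> carry_out --steps '[[[0,0,0.4,0,0,0],[0,0,0.4,0,0,0],[0,0,0.4,0,0,0],[0,0,0.4,0,0,0],[0,0,0.4,0,0,0],[0,0,0.4,0,0,0]]]' --fingers 255

```text
time_s: 7.75
tcp_pos: [0.5295, -0.2886, -0.0078]
ee_rot: [[-0.212, -0.001, 0.977], [-0.977, -0.0, -0.212], [0.0, -1.0, -0.0]]
wrist_force: [-0.1, -1.8, -2.0]
gripper_width: 0.575
```

>>> carry_out --steps '[[[0,0,0.5,0,0,0],[0,0,2,0,0,0],[0,0,5,0,0,0],[0,0,8,0,0,0],[0,0,11,0,0,0],[0,0,13,0,0,0],[0,0,13,0,0,0],[0,0,13,0,0,0]]]'

```text
time_s: 8.75
tcp_pos: [0.5289, -0.2879, 0.1217]
ee_rot: [[-0.213, -0.001, 0.977], [-0.977, 0.001, -0.213], [-0.001, -1.0, -0.002]]
wrist_force: [-0.3, 0.3, -4.4]
gripper_width: 0.573
```

```bash
python3 -c "
from look import *
look(5,(295,130,80,90),(245,160,80,90))
c=cv2.imread('pics/c5.png').astype(float)
cv2.imwrite('pics/e5.png',np.clip(255*(c/255)**.45,0,255).astype(np.uint8))
"
```

```text
{'time_s': 8.85, 'tcp_pos': [0.5288, -0.288, 0.1211], 'wrist_force': [0.2, 0.5457, -3.7712], 'gripper_width': 0.573}
```

View pics/e5.png

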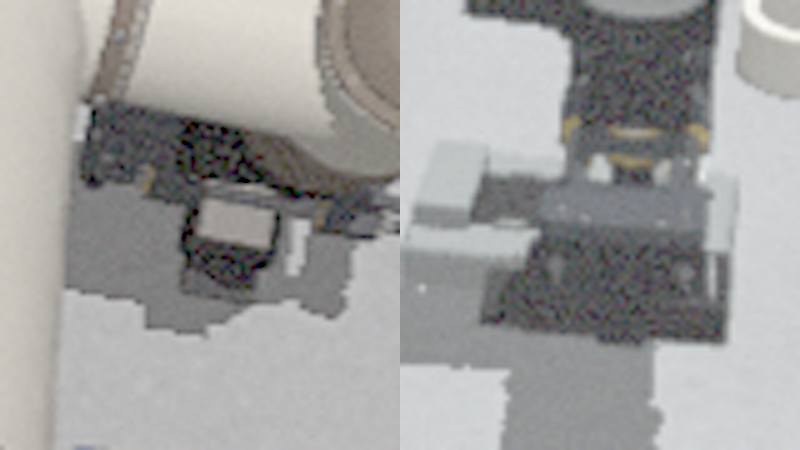

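>>> carry_out --steps '[[[0,0,0.5,-0.028,-0.13,0],[0,0,1,-0.057,-0.26,0],[0,0,1,-0.085,-0.391,0],[0,0,1,-0.085,-0.391,0],[0,0,1,-0.085,-0.391,0]]]'

```text
time_s: 9.48
tcp_pos: [0.5302, -0.2886, 0.1323]
ee_rot: [[-0.212, 0.379, 0.901], [-0.977, -0.083, -0.195], [0.001, -0.922, 0.388]]
wrist_force: [0.2, -0.6, -2.7]
gripper_width: 0.572
```

```bash
python3 -c "
from look import *
look(6,(295,130,80,90),(245,160,80,90))
c=cv2.imread('pics/c6.png').astype(float)
cv2.imwrite('pics/e6.png',np.clip(255*(c/255)**.45,0,255).astype(np.uint8))
"
```

```text
{'time_s': 9.575, 'tcp_pos': [0.531, -0.2887, 0.1326], 'wrist_force': [0.849, 0.5859, -4.2559], 'gripper_width': 0.5694}
```

View pics/e6.png

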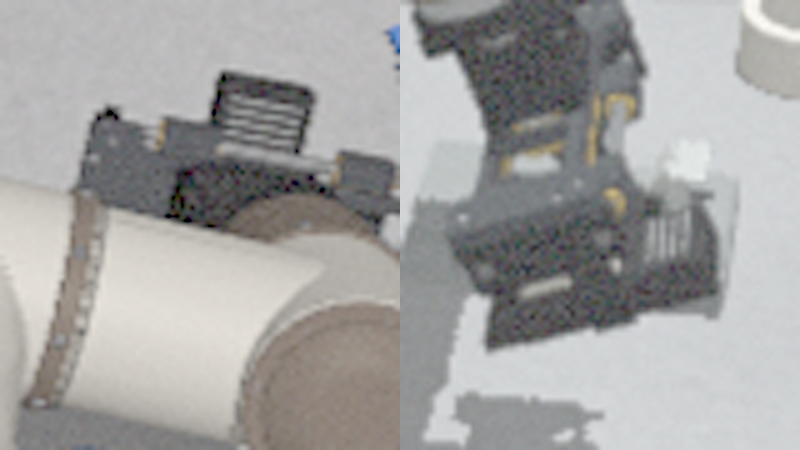

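```bash
cat >> h.py <<'E'
def Rp(yaw,th):
    c,s=np.cos(th),np.sin(th); return Rz(yaw)@np.array([[c,0,-s],[0,1,0],[s,0,c]])
E
python3 -c "
from h import *
R=Rp(-.2135,.40); T=np.array([.5308,-.2886,.1325])
A=T+R@[.0016,0,.0208]; B=T+[0,0,.025]+R@[.0016,0,-.0042]; print(A,B)
im=cv2.imread('pics/s6.png'); o=[]
g=lambda i:np.clip(255*(i/255.)**.45,0,255).astype(np.uint8)
for P in(A,B): o.append(overlay(g(im),'side',PK,R,P,6,265,170,62,70))
im=cv2.imread('pics/t6.png'); 
for P in(A,B): o.append(cv2.resize(overlay(g(im),'top',PK,R,P,6,315,135,62,70),None,fx=1,fy=1))
cv2.imwrite('pics/o6.png',cv2.resize(np.vstack([np.hstack(o[:2]),np.hstack(o[2:])]),None,fx=.7,fy=.7))
"
```

```text
[ 0.52432424 -0.28719603  0.15228114] [ 0.53383866 -0.28925879  0.15425461]
```

View pics/o6.png

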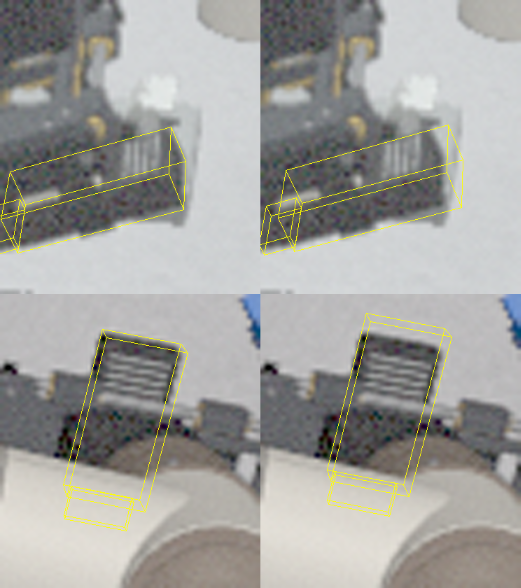

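```bash
python3 -c "
from h import *
g=lambda i:np.clip(255*(i/255.)**.45,0,255).astype(np.uint8)
s=g(cv2.imread('pics/s6.png'));t=g(cv2.imread('pics/t6.png'))
cv2.imwrite('pics/z6.png',np.hstack([cv2.resize(s[190:235,258:308],None,fx=9,fy=9,interpolation=2),cv2.resize(t[140:185,330:365],None,fx=9,fy=9,interpolation=2)]))
"
```

```text
(no output)
```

View pics/z6.png

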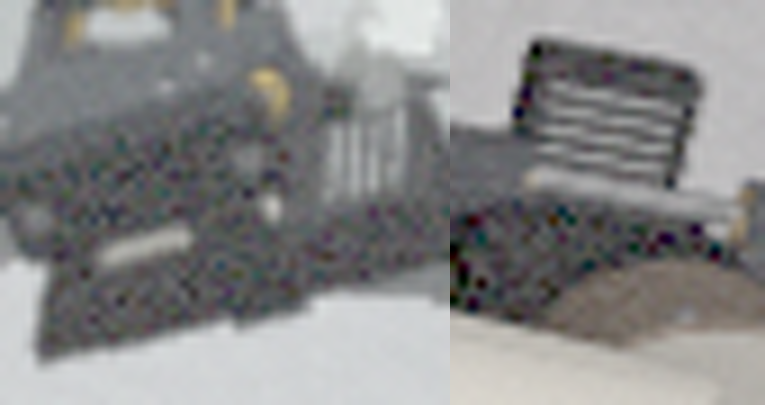

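```bash
cat >> h.py <<'E'
def fitpack(obs,c0,yaw,th0,fix=True,v=True):
    n=4 if fix else 5
    def res(q):
        R=Rp(yaw if fix else q[4],q[3]); o=[]
        for cam,P,uv in obs: o+=list(proj(cam,R@(np.array(P)/1000)+q[:3])[0]-uv)
        return np.array(o)
    x0=list(c0)+[th0]+([] if fix else [yaw])
    s=least_squares(res,x0,loss='soft_l1',f_scale=.7,x_scale=[.01,.01,.01,.1]+([] if fix else [.1]))
    if v: print(s.x.round(4)); print(res(s.x).reshape(-1,2).round(2).tolist())
    return s.x
E
python3 -c "
from h import *
O=[('side',(-72,-20,-13),(262,229.6)),('side',(52,-25,-13),(308.8,222)),('side',(52,25,13),(307.4,200)),('top',(52,25,13),(339,143.8)),('top',(52,-25,13),(357.7,147.1))]
q=fitpack(O,(.524,-.287,.152),-.2135,.35); fitpack(O,(.524,-.287,.152),-.2135,.35,False)
R=Rp(-.2135,q[3]);g=lambda i:np.clip(255*(i/255.)**.45,0,255).astype(np.uint8)
o=[overlay(g(cv2.imread('pics/s6.png')),'side',PK,R,q[:3],7,258,180,57,60),overlay(g(cv2.imread('pics/t6.png')),'top',PK,R,q[:3],7,320,135,45,60)]
cv2.imwrite('pics/o6b.png',np.hstack(o))
"
```

```text
[ 0.5272 -0.2851  0.1492  0.3363]
[[-0.3, 0.04], [0.52, -1.01], [-0.47, 1.19], [-0.19, -0.32], [0.2, 0.04]]
[ 0.5276 -0.2843  0.1485  0.3466 -0.234 ]
[[-0.14, -0.02], [0.36, -0.91], [-0.31, 1.3], [-0.15, -0.44], [0.16, 0.3]]
```

View pics/o6b.png

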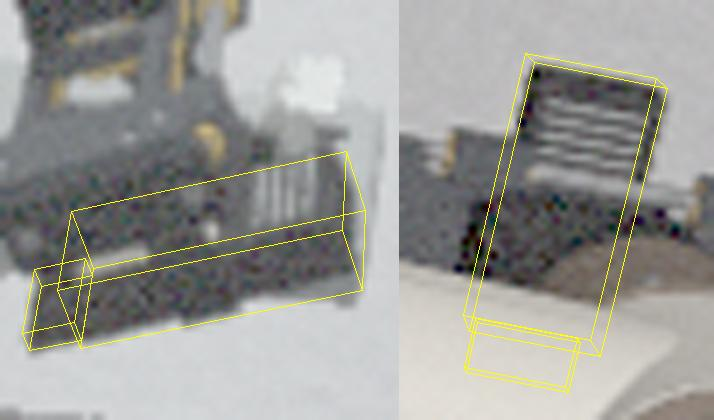

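```bash
python3 -c "
from h import *
g=lambda i:np.clip(255*(i/255.)**.6,0,255).astype(np.uint8)
s=g(cv2.imread('pics/s6.png'))
cv2.imwrite('pics/z6b.png',cv2.resize(s[190:235,258:318],None,fx=12,fy=12,interpolation=0))
"
```

```text
(no output)
```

View pics/z6b.png

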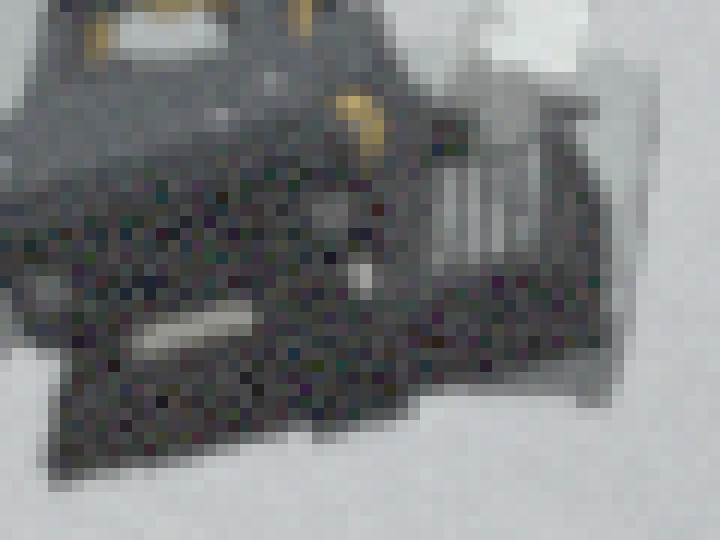

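```bash
python3 -c "
from h import *
O=[('side',(-72,-20,-13),(262.1,229.5)),('side',(52,-25,-13),(308.0,218.5)),('top',(52,25,13),(339,143.8)),('top',(52,-25,13),(357.7,147.1))]
q=fitpack(O,(.524,-.287,.152),-.2135,.35)
R=Rp(-.2135,q[3]);g=lambda i:np.clip(255*(i/255.)**.45,0,255).astype(np.uint8)
o=[overlay(g(cv2.imread('pics/s6.png')),'side',PK,R,q[:3],7,258,180,57,60),overlay(g(cv2.imread('pics/t6.png')),'top',PK,R,q[:3],7,320,135,45,60)]
cv2.imwrite('pics/o6b.png',np.hstack(o))
"
```

```text
[ 0.5264 -0.284   0.1528  0.389 ]
[[0.0, -0.16], [0.93, 0.07], [-0.28, 0.17], [0.22, 0.55]]
```

View pics/o6b.png

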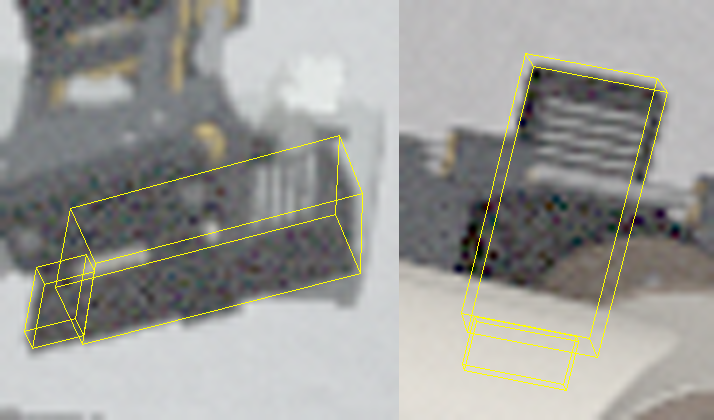

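```bash
cat >> h.py <<'E'
CHQ=[.5375,-.0382,-.2655]; OFF=np.array([.003,.0015,.021])
def tcp_for(tip,th,yaw=None):
    """tip: charger mm of tongue tip underside"""
    yaw=CHQ[2] if yaw is None else yaw
    R=Rp(yaw,th); w=Rz(CHQ[2])@(np.array(tip)/1000)+[CHQ[0],CHQ[1],0]
    c=w-R@np.array([-.072,0,-.013]); return c-R@OFF
E
python3 -c "
from h import *
c=np.array([.530,-.288,.132])
for tip,th in [((-40,0,80),.4),((-40,0,45),.4),((-44,0,32),.4),((-58,0,31.5),.4)]: print(tip,th,((tcp_for(tip,th)-c)*100).round(2))
"
```

```text
(-40, 0, 80) 0.4 [ 3.28 24.14 -3.25]
(-40, 0, 45) 0.4 [ 3.28 24.14 -6.75]
(-44, 0, 32) 0.4 [ 2.9  24.24 -8.05]
(-58, 0, 31.5) 0.4 [ 1.55 24.61 -8.1 ]
```

>>> carry_out --steps '[[[0.6,4.8,0,0,0,-0.01],[1.3,9.6,0,0,0,-0.02],[2,14.5,0,0,0,-0.03],[2.6,19.3,-1,0,0,-0.04],[3.3,24.1,-2,0,0,-0.052],[3.3,24.1,-3.2,0,0,-0.052],[3.3,24.1,-3.2,0,0,-0.052],[3.3,24.1,-3.2,0,0,-0.052]]]'

```text
time_s: 10.58
tcp_pos: [0.5636, -0.0482, 0.1008]
ee_rot: [[-0.265, 0.376, 0.888], [-0.964, -0.103, -0.244], [-0.0, -0.921, 0.39]]
wrist_force: [-0.2, -0.2, -3.4]
gripper_width: 0.567
```

```bash
cat >> look.py <<'E'
def ov(i,segs,tb=(205,105,85,100),sb=(235,155,90,80),k=6):
    g=lambda i:np.clip(255*(i/255.)**.5,0,255).astype(np.uint8)
    for n,b,f in (('top',tb,'t'),('side',sb,'s')):
        im=g(cv2.imread(f'pics/{f}{i}.png')); c=overlay(im,n,[],None,None,k,*b)
        p=c.copy()
        for S,R,T,col in segs: c=overlay(c,n,S,R,T,k,*b,col=col) if c.shape[0]!=384 else c
        cv2.imwrite(f'pics/o{i}{f}.png',c); cv2.imwrite(f'pics/p{i}{f}.png',p)
E
python3 -c "
from look import *
look(7,(205,105,80,90),(245,160,80,90))
T=np.array(sense()['tcp_pos']);R=Rp(-.2655,.4)
Q=np.array([*CHQ[:2],0])
ov(7,[(PK,R,T+R@OFF,(0,255,255)),(CH,Rz(CHQ[2]),Q,(0,0,255))])
"
```

```text
{'time_s': 10.675, 'tcp_pos': [0.5639, -0.0478, 0.1013], 'wrist_force': [0.671, 0.2902, -3.8445], 'gripper_width': 0.5685}
```

View pics/o7t.png

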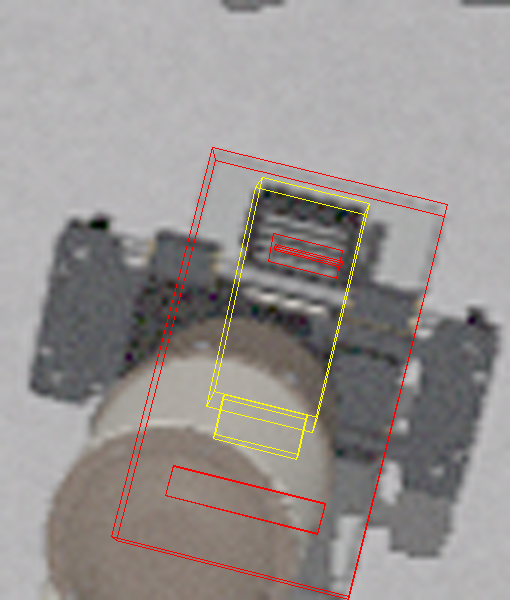

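View pics/o7s.png

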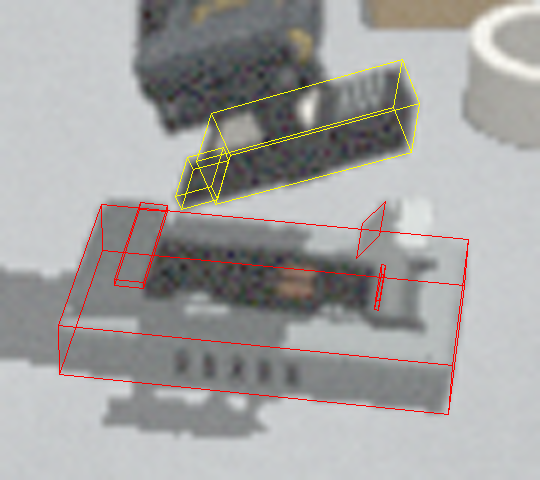

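View pics/p7s.png

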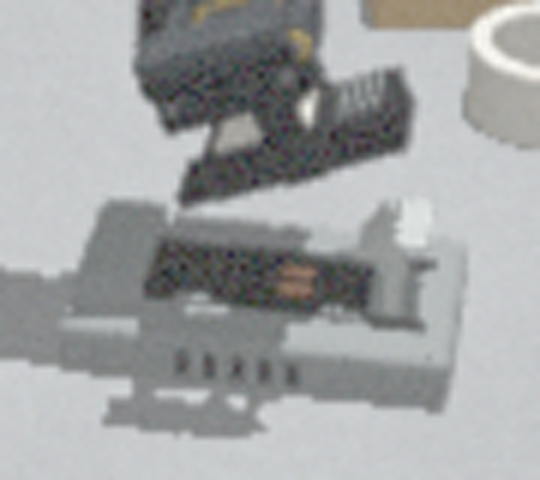

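```bash
python3 -c "
from h import *
Q=np.array([*CHQ[:2],0]);R=Rz(CHQ[2])
f=lambda P:((proj('top',R@(np.array(P)/1000)+Q)[0]-[215,120]+.5)*6).round(0).tolist()
for x in (-55,-30,0,30,45): print(x,[f((x,y,30)) for y in(-28.5,-25,0,25,28.5)])
print([f((62,y,75)) for y in (-17,0,17)],[f((87,y,75)) for y in (-17,0,17)],[f((-95,y,z)) for y in(-60,60) for z in(0,30)],[f((105,y,z)) for y in(-60,60) for z in(0,30)])
S=[]
for y in(-28.5,28.5): S+=[((-39,y,30),(55,y,30))]
S+=[((-55,-38,47),(-55,38,47)),((62,-17,75),(62,17,75)),((87,-17,75),(87,17,75)),((62,17,75),(87,17,75)),((62,-17,75),(87,-17,75)),((51,-17,60),(51,17,60))]+box(-95,105,-60,60,30,30)
c=overlay(cv2.imread('pics/top0.png'),'top',S,R,Q,8,220,125,65,85); cv2.imwrite('pics/oc.png',c[:600])
"
```

```text
-55 [[246.0, 412.0], [239.0, 410.0], [190.0, 398.0], [141.0, 385.0], [134.0, 383.0]]
-30 [[259.0, 363.0], [252.0, 361.0], [203.0, 348.0], [153.0, 336.0], [147.0, 334.0]]
0 [[274.0, 304.0], [267.0, 302.0], [218.0, 290.0], [169.0, 278.0], [162.0, 276.0]]
30 [[289.0, 245.0], [282.0, 243.0], [233.0, 231.0], [184.0, 219.0], [177.0, 217.0]]
45 [[296.0, 216.0], [289.0, 214.0], [240.0, 202.0], [191.0, 190.0], [184.0, 188.0]]
[[282.0, 160.0], [248.0, 152.0], [213.0, 143.0]] [[295.0, 110.0], [261.0, 101.0], [226.0, 93.0]] [[288.0, 509.0], [289.0, 506.0], [57.0, 451.0], [52.0, 446.0]] [[385.0, 127.0], [387.0, 115.0], [155.0, 71.0], [153.0, 57.0]]
```

View pics/oc.png

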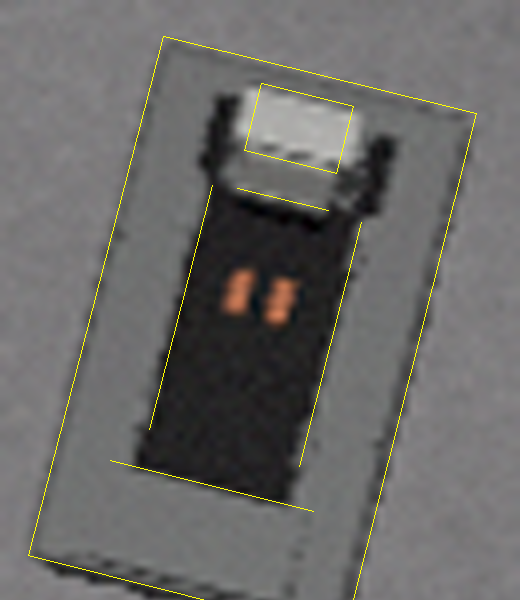

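>>> carry_out --steps '[[[-0.1,0,-1.5,0,0,0],[-0.2,0.1,-3,0,0,0],[-0.3,0.1,-4,0,0,0],[-0.4,0.1,-4.5,0,0,0],[-0.4,0.1,-4.5,0,0,0],[-0.4,0.1,-4.5,0,0,0]]]'

```text
time_s: 11.42
tcp_pos: [0.5638, -0.0434, 0.0779]
ee_rot: [[-0.268, 0.343, 0.9], [-0.963, -0.108, -0.245], [0.013, -0.933, 0.36]]
wrist_force: [0.2, -0.4, -3.8]
gripper_width: 0.573
```

```bash
cat > ch.py <<'E'
import sys
from look import *
i=int(sys.argv[1]); th=float(sys.argv[2])
look(i,(205,105,80,90),(245,160,80,90))
T=np.array(sense()['tcp_pos']);R=Rp(-.2655,th)
Q=np.array([*CHQ[:2],0])
print('tip est charger mm',(1000*(Rz(-CHQ[2])@(T+R@OFF+R@np.array([-.072,0,-.013])-Q))).round(1),'tail',(1000*(Rz(-CHQ[2])@(T+R@OFF+R@np.array([.052,0,-.013])-Q))).round(1))
ov(i,[(PK,R,T+R@OFF,(0,255,255)),(CH,Rz(CHQ[2]),Q,(0,0,255))])
a,b=cv2.imread(f'pics/o{i}s.png'),cv2.imread(f'pics/p{i}s.png')
cv2.imwrite(f'pics/q{i}.png',np.vstack([a[50:350],b[50:350]]))
E
python3 ch.py 8 .4
```

```text
{'time_s': 11.525, 'tcp_pos': [0.5638, -0.0434, 0.078], 'wrist_force': [0.3762, 0.7592, -3.4369], 'gripper_width': 0.5721}
tip est charger mm [-39.9   3.4  58.5] tail [ 74.3   3.4 106.7]
```

View pics/q8.png

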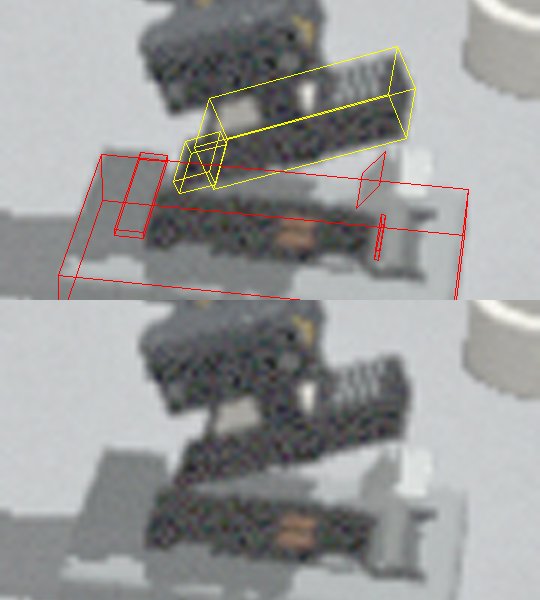

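```bash
python3 -c "
from station import sense
s=sense()
for k in ('joints','joint_velocities','effort','ee_rot'): print(k,s[k])"
```

```text
joints [  6.67285767  15.44109626 -51.59094175  67.24321401  -9.19445106
   2.40090536]
joint_velocities [ 0.0084499  -0.04730141 -0.0212194   0.07799836  0.00658571 -0.01235628]
effort [ 3.29880801e-03 -2.89248419e+01  1.39873007e+01  9.51321311e-01
  4.27564373e-02 -1.34789856e-02]
ee_rot [[-0.26786939  0.34319226  0.90025833]
 [-0.96336494 -0.10820106 -0.24539869]
 [ 0.01318997 -0.93301211  0.35960315]]
```

>>> carry_out --steps '[[[0,0,2.5,0,0,0],[0,0,5,0,0,0],[0,-3,7.5,0,0,0],[0,-8,7.5,0,0,0],[0,-8,7.5,0,0,0],[0,-8,7.5,0,0,0]]]'

```text
time_s: 12.28
tcp_pos: [0.5632, -0.1236, 0.1525]
ee_rot: [[-0.269, 0.342, 0.9], [-0.963, -0.109, -0.246], [0.014, -0.933, 0.359]]
wrist_force: [-0.3, -0.2, -3.4]
gripper_width: 0.57
```

```bash
python3 -c "
from station import sense
from h import *
from scipy.spatial.transform import Rotation as Ro
s=sense();Rc=np.array(s['ee_rot'])
def tool(y): return np.column_stack([[np.sin(y),-np.cos(y),0],[0,0,-1],[np.cos(y),np.sin(y),0]])
R=tool(-.2135); print(R.round(3)); print(Ro.from_matrix(R@Rc.T).as_rotvec().round(3)); print((np.array([.53,-.288,.04])-s['tcp_pos'])*100, s['joints'])
"
```

```text
[[-0.212  0.     0.977]
 [-0.977  0.    -0.212]
 [ 0.    -1.     0.   ]]
[0.101 0.353 0.055]
[ -3.32078349 -16.43540947 -11.25163223] [  7.7450887   10.88053666 -35.45915548  20.55273642 -25.95322947
  49.6725127 ]
```

>>> carry_out --steps '[[[-1,-5,0,0.03,0.1,0.015],[-2,-10,-1,0.06,0.21,0.03],[-3.3,-15,-4,0.09,0.32,0.05],[-3.3,-16.4,-8,0.101,0.353,0.055],[-3.3,-16.4,-12,0.101,0.353,0.055],[-3.3,-16.4,-14.5,0.101,0.353,0.055],[-3.3,-16.4,-15.7,0.101,0.353,0.055],[-3.3,-16.4,-15.7,0.101,0.353,0.055]]]'

```text
time_s: 13.28
tcp_pos: [0.5308, -0.2869, -0.0048]
ee_rot: [[-0.21, -0.0, 0.978], [-0.978, 0.0, -0.21], [0.0, -1.0, -0.0]]
wrist_force: [0.0, -0.6, -3.4]
gripper_width: 0.575
```

Slightly above the bench (≈3 mm); lower it, release, and lift straight up.

>>> carry_out --steps '[[[0,0,-0.3,0,0,0],[0,0,-0.3,0,0,0]]]'

```text
time_s: 13.52
tcp_pos: [0.5314, -0.2874, -0.0062]
ee_rot: [[-0.211, 0.002, 0.977], [-0.977, -0.0, -0.211], [-0.0, -1.0, 0.003]]
wrist_force: [0.6, 0.1, -4.5]
gripper_width: 0.576
```

>>> carry_out --steps '[[[0,0,0,0,0,0],[0,0,0,0,0,0],[0,0,0,0,0,0],[0,0,0,0,0,0],[0,0,1,0,0,0],[0,0,4,0,0,0],[0,0,6,0,0,0]]]' --fingers 0

```text
time_s: 14.4
tcp_pos: [0.5314, -0.2877, 0.0547]
ee_rot: [[-0.211, 0.003, 0.977], [-0.977, -0.001, -0.211], [0.0, -1.0, 0.003]]
wrist_force: [-0.2, 1.0, -0.5]
gripper_width: 0.997
```

```bash
python3 -c "
from look import *
look(9,(295,130,80,90),(245,205,80,90))
c=cv2.imread('pics/c9.png').astype(float)
cv2.imwrite('pics/e9.png',np.clip(255*(c/255)**.45,0,255).astype(np.uint8))
"
```

```text
{'time_s': 14.5, 'tcp_pos': [0.5328, -0.2881, 0.056], 'wrist_force': [-0.8886, 0.1811, -0.3226], 'gripper_width': 0.9996}
```

View pics/e9.png

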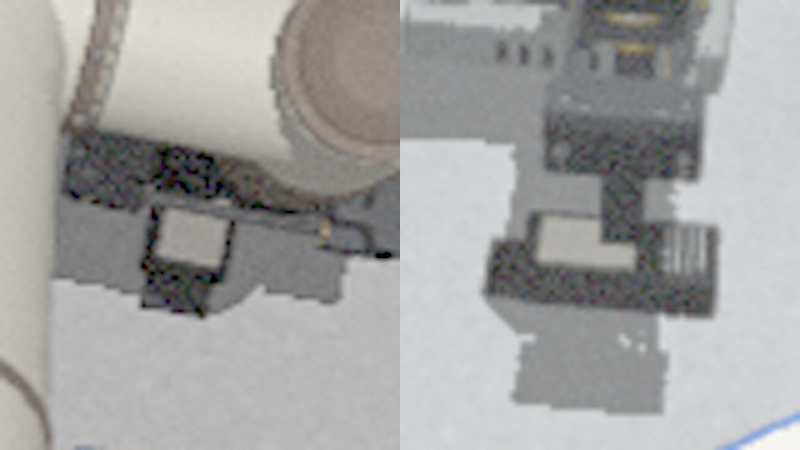

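>>> carry_out --steps '[[[-0.1,0,0,0.025,0.12,0],[-0.3,0.1,0,0.05,0.23,0],[-0.3,0.1,0,0.074,0.342,0],[-0.3,0.1,-2.5,0.074,0.342,0],[-0.3,0.1,-4.5,0.074,0.342,0],[-0.3,0.1,-5.4,0.074,0.342,0],[-0.3,0.1,-5.4,0.074,0.342,0],[-0.3,0.1,-5.4,0.074,0.342,0]]]'

```text
time_s: 15.5
tcp_pos: [0.5282, -0.2866, -0.0003]
ee_rot: [[-0.211, -0.333, 0.919], [-0.977, 0.072, -0.199], [0.0, -0.94, -0.341]]
wrist_force: [0.3, -0.2, -0.8]
gripper_width: 1.0
```

```bash
python3 -c "
from look import *
look(10,(295,130,80,90),(245,205,80,90))
c=cv2.imread('pics/c10.png').astype(float)
cv2.imwrite('pics/e10.png',np.clip(255*(c/255)**.45,0,255).astype(np.uint8))
"
```

```text
{'time_s': 15.6, 'tcp_pos': [0.5283, -0.2866, -0.0002], 'wrist_force': [0.0336, 0.6071, 0.0886], 'gripper_width': 0.9993}
```

View pics/e10.png

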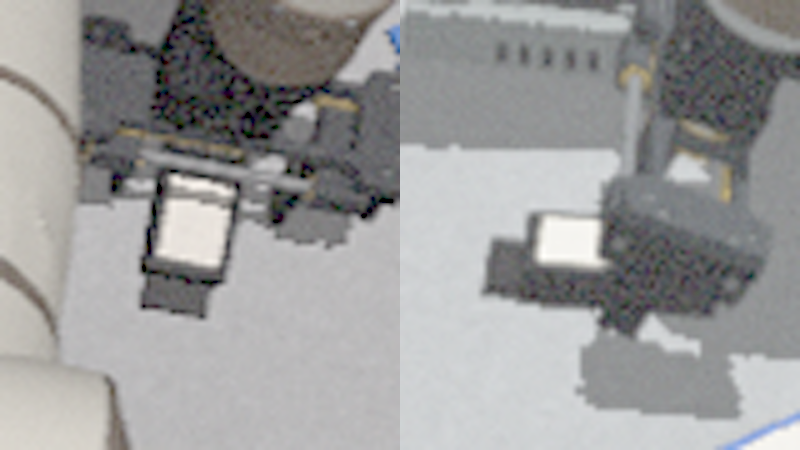

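>>> carry_out --steps '[[[0,0,-0.25,0,0,0],[0,0,-0.25,0,0,0]]]'

```text
time_s: 15.85
tcp_pos: [0.5276, -0.2863, -0.0037]
ee_rot: [[-0.212, -0.334, 0.918], [-0.977, 0.073, -0.199], [-0.0, -0.94, -0.342]]
wrist_force: [-0.3, 0.8, -0.5]
gripper_width: 0.998
```

>>> carry_out --steps '[[[0,0,0,0,0,0],[0,0,0,0,0,0],[0,0,0,0,0,0],[0,0,0,0,0,0],[0,0,0,0,0,0],[0,0,0,0,0,0]]]' --fingers 255

```text
time_s: 16.6
tcp_pos: [0.5277, -0.2865, -0.0038]
ee_rot: [[-0.211, -0.334, 0.918], [-0.977, 0.072, -0.199], [-0.0, -0.94, -0.342]]
wrist_force: [0.0, -0.7, -0.3]
gripper_width: 0.567
```

```bash
sed -i 's/OFF=np.array(\[.003,.0015,.021\])/OFF=np.array([.0063,.0015,.0165])/' h.py; python3 -c "
from h import *
from scipy.spatial.transform import Rotation as Ro
c=np.array([.5278,-.2864,-.0035])
for th in (.2,.4): print(Ro.from_matrix(Rp(-.2655,th)@Rp(-.2125,0).T).as_rotvec().round(3))
for tip,th in [((-40,0,80),.4)]: print(tip,th,((tcp_for(tip,th)-c)*100).round(2))
"
```

```text
[-0.047 -0.194 -0.053]
[-0.095 -0.389 -0.052]
(-40, 0, 80) 0.4 [ 3.04 24.1  10.59]
```

>>> carry_out --steps '[[[0,0,1,0,0,0],[0,0,4,0,0,0],[0,0,8,0,0,0],[0,0,12,0,0,0],[0,3,14,-0.03,-0.13,-0.02],[1,8,14,-0.06,-0.26,-0.035],[2,13.5,14,-0.095,-0.389,-0.052],[3,19,13,-0.095,-0.389,-0.052],[3,24.1,11.5,-0.095,-0.389,-0.052],[3,24.1,10.6,-0.095,-0.389,-0.052],[3,24.1,10.6,-0.095,-0.389,-0.052],[3,24.1,10.6,-0.095,-0.389,-0.052]]]'

```text
time_s: 18.1
tcp_pos: [0.5577, -0.0464, 0.1025]
ee_rot: [[-0.264, 0.049, 0.963], [-0.964, -0.014, -0.264], [-0.0, -0.999, 0.051]]
wrist_force: [-0.3, -0.7, -4.1]
gripper_width: 0.575
```

```bash
python3 ch.py 11 .4; python3 -c "from station import sense; print(sense()['joints'])"
```

```text
{'time_s': 18.2, 'tcp_pos': [0.5579, -0.0465, 0.1027], 'wrist_force': [0.3595, -0.5297, -3.3366], 'gripper_width': 0.5752}
tip est charger mm [-40.   -1.1  80.3] tail [ 74.2  -1.1 128.6]
[ 12.62476415  20.30924254 -20.29765966   1.88056961 -46.78031942
  60.78507806]
```

View pics/q11.png

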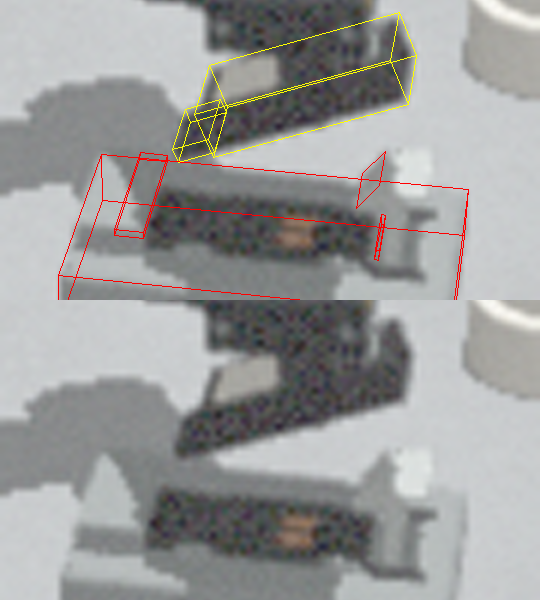

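View pics/o11t.png

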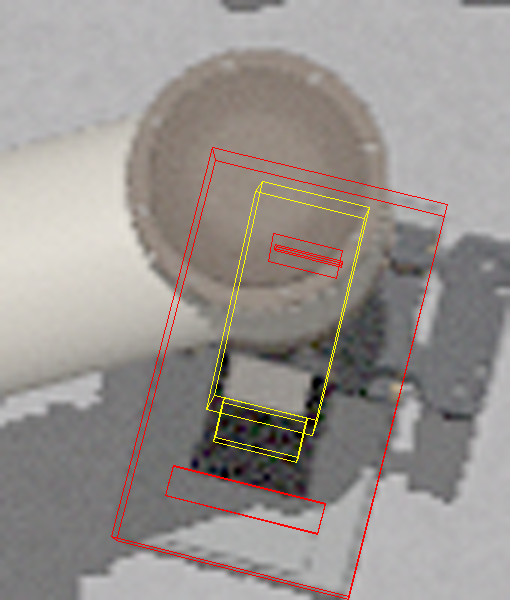

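```bash
python3 -c "
from h import *
g=lambda i:np.clip(255*(i/255.)**.4,0,255).astype(np.uint8)
t=g(cv2.imread('pics/t11.png'))
cv2.imwrite('pics/z11.png',cv2.resize(t[160:200,230:270],None,fx=14,fy=14,interpolation=0))
Q=np.array([*CHQ[:2],0]);R=Rp(-.2655,.4);T=np.array([.5579,-.0465,.1027])+R@OFF
f=lambda n,P:((proj('top',(R@(np.array(P)/1000)+T) if n else Rz(CHQ[2])@(np.array(P)/1000)+Q)[0]-[230,160]+.5)*14).round(0).tolist()
print([f(1,(-52,y,13)) for y in(-25,25)],[f(1,(-52,y,-5)) for y in(-20,20)],[f(1,(-72,y,-5)) for y in(-20,20)],[f(0,(-55,y,47)) for y in(-28.5,28.5)])
"
```

```text
[[379.0, 247.0], [132.0, 186.0]] [[363.0, 217.0], [169.0, 168.0]] [[341.0, 310.0], [148.0, 261.0]] [[364.0, 394.0], [98.0, 327.0]]
```

View pics/z11.png

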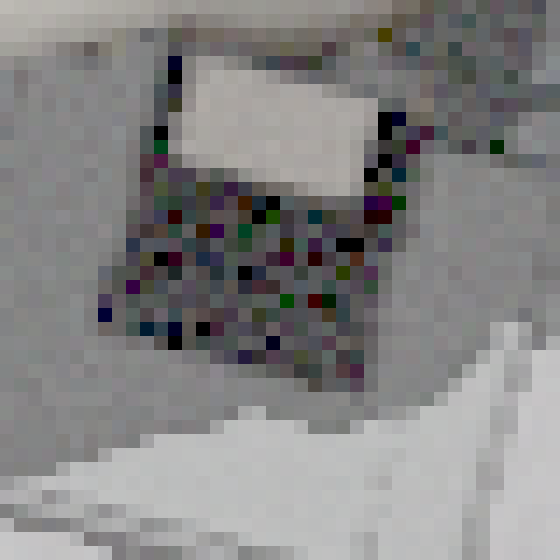

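>>> carry_out --steps '[[[0,0.1,-2,0,0,0],[0,0.15,-3.5,0,0,0],[-0.2,0.2,-4.5,0,0,0],[-0.4,0.25,-4.7,0,0,0],[-0.4,0.25,-4.7,0,0,0]]]'

```text
time_s: 18.82
tcp_pos: [0.5538, -0.0429, 0.0554]
ee_rot: [[-0.262, 0.05, 0.964], [-0.965, -0.013, -0.262], [-0.0, -0.999, 0.051]]
wrist_force: [-0.7, -0.4, -4.0]
gripper_width: 0.575
```

```bash
python3 ch.py 12 .4
```

```text
{'time_s': 18.925, 'tcp_pos': [0.5543, -0.0428, 0.0559], 'wrist_force': [0.2927, 0.6668, -3.7386], 'gripper_width': 0.5684}
tip est charger mm [-44.4   1.5  33.5] tail [69.8  1.5 81.8]
```

View pics/q12.png

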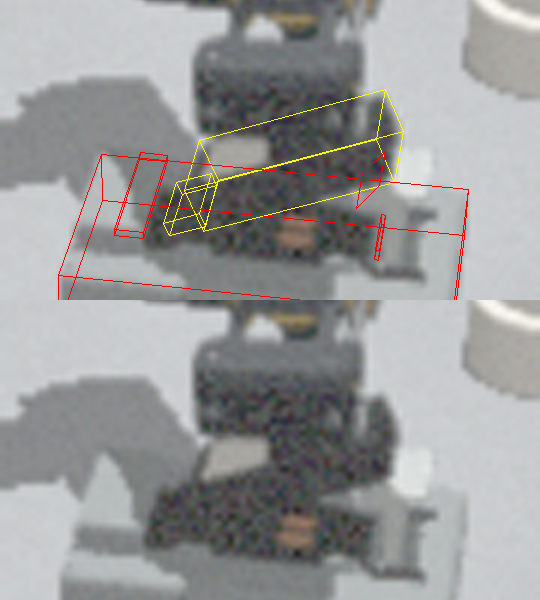

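>>> carry_out --steps '[[[0,0,-0.15,0,0,0],[0,0,-0.25,0,0,0],[0,0,-0.25,0,0,0]]]'

```text
time_s: 19.3
tcp_pos: [0.5539, -0.0429, 0.0529]
ee_rot: [[-0.263, 0.05, 0.964], [-0.965, -0.013, -0.262], [-0.0, -0.999, 0.051]]
wrist_force: [-0.9, -0.1, -4.0]
gripper_width: 0.572
```

>>> carry_out --steps '[[[0,0,-0.1,0,0,0],[0,0,-0.2,0,0,0],[0,0,-0.2,0,0,0]]]'

```text
time_s: 19.68
tcp_pos: [0.554, -0.0429, 0.0525]
ee_rot: [[-0.262, 0.05, 0.964], [-0.965, -0.014, -0.262], [-0.0, -0.999, 0.052]]
wrist_force: [-4.3, 0.9, 6.6]
gripper_width: 0.57
```

>>> carry_out --steps '[[[0,0,0.3,0,0,0],[-0.4,0.1,0.3,0,0,0],[-0.8,0.2,0.3,0,0,0],[-1.2,0.3,0.3,0,0,0],[-1.2,0.3,0.3,0,0,0]]]'

```text
time_s: 20.3
tcp_pos: [0.5411, -0.0399, 0.0535]
ee_rot: [[-0.262, 0.049, 0.964], [-0.965, -0.013, -0.262], [0.0, -0.999, 0.05]]
wrist_force: [-0.1, -0.1, -4.4]
gripper_width: 0.572
```

```bash
python3 ch.py 13 .4
```

```text
{'time_s': 20.4, 'tcp_pos': [0.5418, -0.0399, 0.0537], 'wrist_force': [-0.1833, 0.0419, -4.1947], 'gripper_width': 0.5725}
tip est charger mm [-57.3   1.   31.4] tail [56.9  1.  79.7]
```

View pics/q13.png

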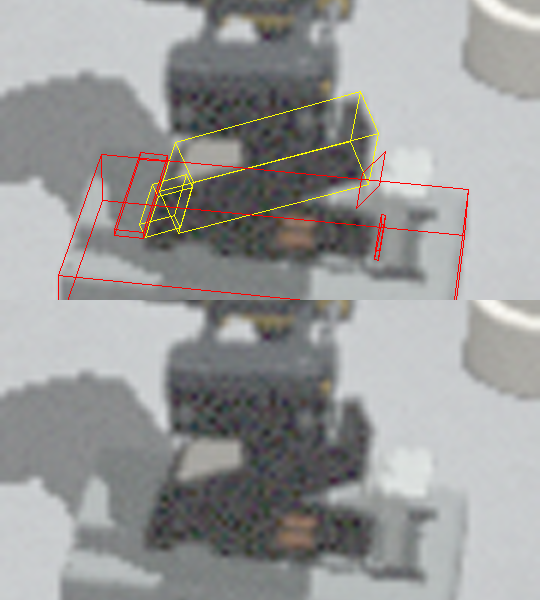

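```bash
python3 -c "
from h import *
a=tcp_for((-57.3,1,31.4),.4)
for tip,th in [((-60,.5,31.2),.37),((-62,.5,31),.34),((-63,.5,31),.34),((-64,.5,31),.34),((-63,.5,31),.30)]: print(tip,th,((tcp_for(tip,th)-a)*100).round(2))
"
```

```text
(-60, 0.5, 31.2) 0.37 [-0.21  0.01 -0.21]
(-62, 0.5, 31) 0.34 [-0.35  0.04 -0.42]
(-63, 0.5, 31) 0.34 [-0.44  0.07 -0.42]
(-64, 0.5, 31) 0.34 [-0.54  0.1  -0.42]
(-63, 0.5, 31) 0.3 [-0.38  0.05 -0.67]
```

>>> carry_out --steps '[[[-0.2,0.02,-0.2,0.008,0.029,0],[-0.3,0.05,-0.4,0.016,0.058,0],[-0.4,0.07,-0.4,0.016,0.058,0],[-0.4,0.07,-0.4,0.016,0.058,0]]]'

```text
time_s: 20.9
tcp_pos: [0.5375, -0.0392, 0.0497]
ee_rot: [[-0.263, -0.009, 0.965], [-0.965, 0.003, -0.263], [-0.0, -1.0, -0.009]]
wrist_force: [-0.1, -0.8, -3.7]
gripper_width: 0.576
```

>>> carry_out --steps '[[[-0.1,0.03,0,0,0,0],[-0.2,0.05,0,0,0,0],[-0.2,0.05,0,0,0,0]]]'

```text
time_s: 21.28
tcp_pos: [0.5363, -0.0388, 0.0501]
ee_rot: [[-0.262, -0.007, 0.965], [-0.965, 0.003, -0.262], [-0.001, -1.0, -0.007]]
wrist_force: [2.3, -1.5, -5.2]
gripper_width: 0.572
```

>>> carry_out --steps '[[[0.08,-0.02,-0.13,0.005,0.02,0],[0.1,-0.03,-0.25,0.01,0.039,0],[0.1,-0.03,-0.25,0.01,0.039,0]]]'

```text
time_s: 21.65
tcp_pos: [0.5369, -0.039, 0.0469]
ee_rot: [[-0.263, -0.049, 0.963], [-0.965, 0.013, -0.263], [0.0, -0.999, -0.05]]
wrist_force: [0.3, -0.6, -4.1]
gripper_width: 0.568
```

```bash
python3 ch.py 14 .30
```

```text
{'time_s': 21.75, 'tcp_pos': [0.5368, -0.039, 0.0471], 'wrist_force': [1.6654, 0.3924, -3.4523], 'gripper_width': 0.5703}
tip est charger mm [-64.2   0.6  31. ] tail [54.2  0.6 67.6]
```

View pics/q14.png

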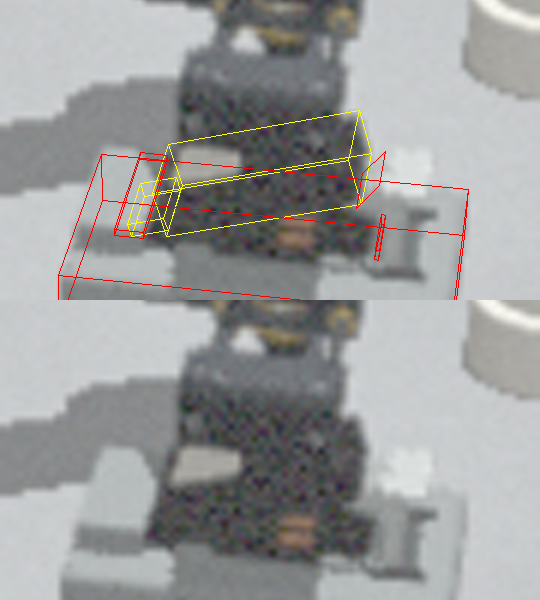

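View pics/p14t.png

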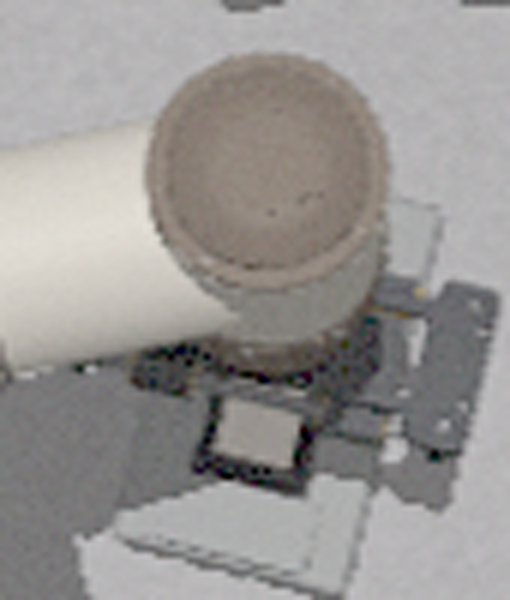

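>>> carry_out --steps '[[[0,0,0,0,0,0],[0,0,0,0,0,0],[0,0,0,0,0,0],[0,0,0,0,0,0],[0,0,0,0,0,0],[0,0,1.5,0,0,0],[0,0,4.5,0,0,0],[0,0,7.5,0,0,0],[0,0,9,0,0,0]]]' --fingers 0

```text
time_s: 22.88
tcp_pos: [0.5378, -0.0389, 0.1399]
ee_rot: [[-0.262, -0.044, 0.964], [-0.965, 0.013, -0.262], [-0.001, -0.999, -0.046]]
wrist_force: [0.3, -0.2, -0.2]
gripper_width: 1.001
```

```bash
python3 ch.py 15 .27
```

```text
{'time_s': 22.975, 'tcp_pos': [0.5379, -0.0388, 0.1394], 'wrist_force': [0.3491, 0.2384, 0.3636], 'gripper_width': 0.9991}
tip est charger mm [-63.7   1.  125.2] tail [ 55.8   1.  158.3]
```

View pics/p15s.png

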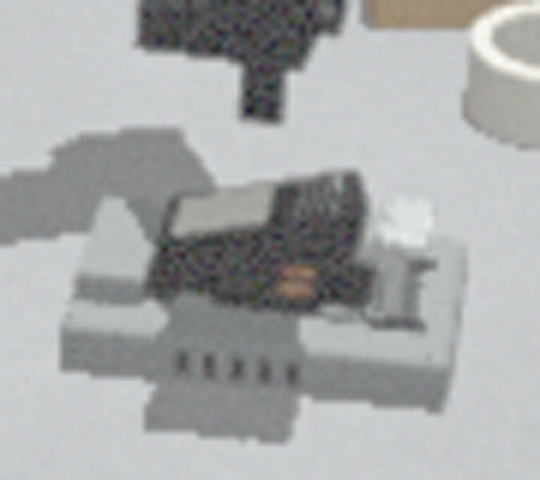

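View pics/p15t.png

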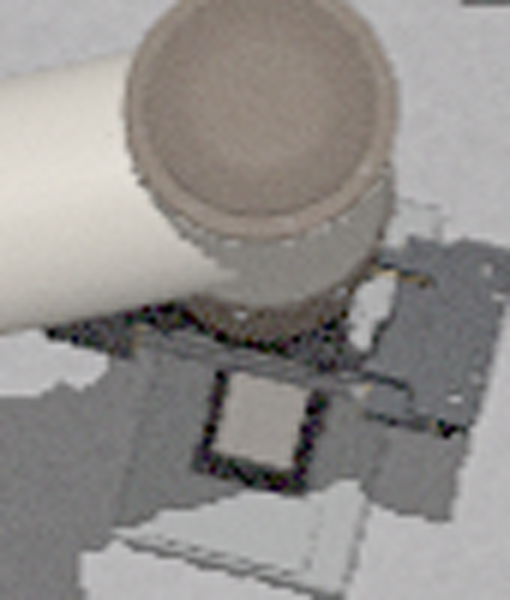

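>>> carry_out --steps '[[[1,-0.2,0,-0.013,-0.047,0],[2.5,-0.6,0,-0.013,-0.047,0],[3.4,-0.75,0,-0.013,-0.047,0],[3.4,-0.75,0,-0.013,-0.047,0],[3.4,-0.75,0,-0.013,-0.047,0],[3.4,-0.75,-2,-0.013,-0.047,0],[3.4,-0.75,-4,-0.013,-0.047,0],[3.4,-0.75,-5,-0.013,-0.047,0],[3.4,-0.75,-5,-0.013,-0.047,0]]]' --fingers 255

```text
time_s: 24.1
tcp_pos: [0.5703, -0.0466, 0.0867]
ee_rot: [[-0.263, -0.002, 0.965], [-0.965, -0.001, -0.263], [0.001, -1.0, -0.002]]
wrist_force: [-0.4, 0.7, 0.3]
gripper_width: 0.063
```

```bash
python3 ch.py 16 .27; python3 -c "
from h import *
Q=np.array([*CHQ[:2],0])
print(((proj('side',[Rz(CHQ[2])@np.array(p)/1000+Q for p in [(34,-10,98),(34,10,98),(24.5,-10,98),(43.5,-10,98)]])-[235,155]+.5)*6).round())"
```

```text
{'time_s': 24.2, 'tcp_pos': [0.5712, -0.0465, 0.0879], 'wrist_force': [0.2177, -0.0438, -0.2095], 'gripper_width': 0.0208}
tip est charger mm [-29.5   2.4  73.8] tail [ 90.    2.4 106.8]
[[328. 184.]
 [332. 164.]
 [309. 183.]
 [346. 186.]]
```

View pics/p16s.png

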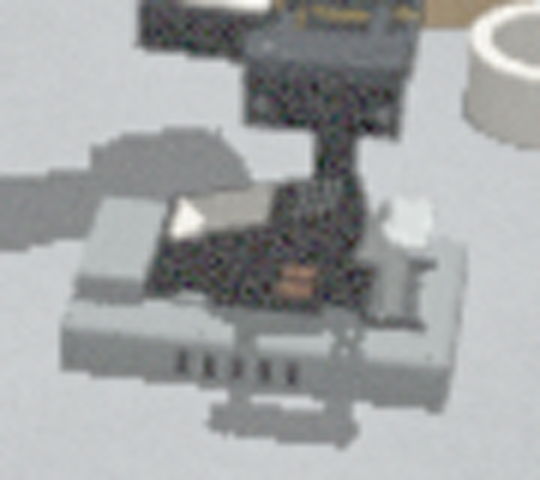

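>>> carry_out --steps '[[[-0.3,0.08,-0.8,0,0,0],[-0.3,0.08,-1.4,0,0,0],[-0.3,0.08,-1.8,0,0,0],[-0.3,0.08,-1.8,0,0,0]]]' --fingers 255

```text
time_s: 24.7
tcp_pos: [0.5698, -0.0458, 0.073]
ee_rot: [[-0.261, 0.005, 0.965], [-0.965, -0.001, -0.261], [0.0, -1.0, 0.005]]
wrist_force: [-3.7, 0.1, 15.8]
gripper_width: 0.003
```

>>> carry_out --steps '[[[0,0,-0.3,0,0,0],[0,0,-0.6,0,0,0],[0,0,-0.9,0,0,0],[0,0,-0.9,0,0,0]]]'

```text
time_s: 25.2
tcp_pos: [0.5684, -0.0455, 0.0619]
ee_rot: [[-0.263, 0.003, 0.965], [-0.965, 0.001, -0.263], [-0.001, -1.0, 0.003]]
wrist_force: [-0.8, -0.7, -0.9]
gripper_width: 0.01
```

```bash
python3 ch.py 17 .0
```

```text
{'time_s': 25.3, 'tcp_pos': [0.5672, -0.0457, 0.0599], 'wrist_force': [-0.8106, -0.0412, -0.3671], 'gripper_width': 0.0065}
tip est charger mm [-35.1   2.1  63.4] tail [88.9  2.1 63.4]
```

View pics/p17s.png

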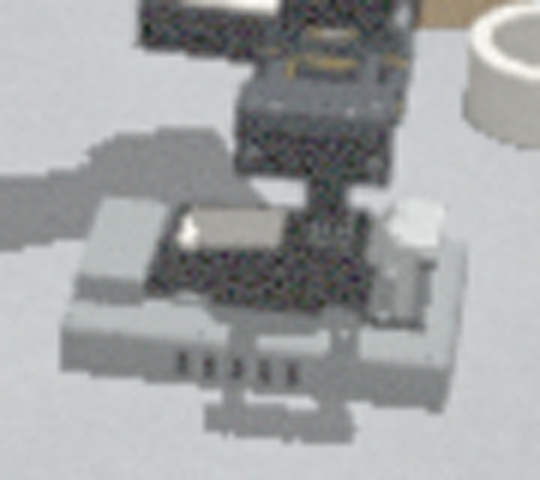

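>>> carry_out --steps '[[[0,0,-0.4,0,0,0],[0,0,-0.8,0,0,0],[0,0,-1.1,0,0,0],[0,0,-1.1,0,0,0]]]'

```text
time_s: 25.8
tcp_pos: [0.5672, -0.0457, 0.0486]
ee_rot: [[-0.263, -0.002, 0.965], [-0.965, -0.0, -0.263], [0.001, -1.0, -0.002]]
wrist_force: [-0.2, -0.5, -0.2]
gripper_width: 0.011
```

>>> carry_out --steps '[[[0,0,-0.3,0,0,0],[0,0,-0.5,0,0,0],[0,0,-0.7,0,0,0],[0,0,-0.7,0,0,0]]]'

```text
time_s: 26.3
tcp_pos: [0.5675, -0.0457, 0.0453]
ee_rot: [[-0.262, -0.001, 0.965], [-0.965, -0.001, -0.262], [0.001, -1.0, -0.0]]
wrist_force: [-6.1, 1.9, 19.3]
gripper_width: 0.002
```

```bash
python3 ch.py 18 .0
```

```text
{'time_s': 26.4, 'tcp_pos': [0.5675, -0.0457, 0.0453], 'wrist_force': [-6.7845, 2.7132, 17.6163], 'gripper_width': 0.009}
tip est charger mm [-34.8   2.1  48.8] tail [89.2  2.1 48.8]
```

View pics/p18s.png

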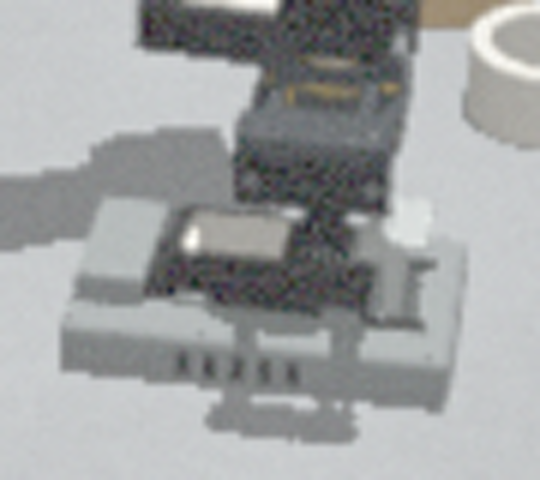

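>>> carry_out --steps '[[[0,0,1,0,0,0],[0,0,4,0,0,0],[0,0,8,0,0,0],[-4,0,13,0,0,0],[-8,4,16,0,0,0],[-10,9,18,0,0,0],[-12,15,18,0,0,0],[-12,20,18,0,0,0],[-12,26,18,0,0,0],[-12,30,18,0,0,0],[-12,30,18,0,0,0]]]'

```text
time_s: 27.78
tcp_pos: [0.4474, 0.2565, 0.2215]
ee_rot: [[-0.259, -0.001, 0.966], [-0.966, -0.001, -0.259], [0.001, -1.0, -0.001]]
wrist_force: [0.4, 0.1, -0.1]
gripper_width: 0.005
```

```bash
python3 -c "
from look import *
look(19,(215,115,75,95),(235,165,90,95))
R=Rz(CHQ[2]);Q=np.array([*CHQ[:2],0])
C=Q+R@np.array([.008,0,.043])
ov(19,[(PK,R,C,(0,255,255))],tb=(210,115,80,90),sb=(235,170,90,70),k=8)
a,b=cv2.imread('pics/o19s.png'),cv2.imread('pics/p19s.png'); cv2.imwrite('pics/q19.png',cv2.resize(np.vstack([a,b])[:,:],None,fx=.53,fy=.53))
a,b=cv2.imread('pics/o19t.png'),cv2.imread('pics/p19t.png'); cv2.imwrite('pics/q19t.png',cv2.resize(np.hstack([a,b]),None,fx=.62,fy=.62))
"
```

```text
{'time_s': 27.875, 'tcp_pos': [0.4472, 0.2541, 0.2217], 'wrist_force': [-0.2278, 0.5343, -0.3483], 'gripper_width': 0.002}
```

View pics/q19.png

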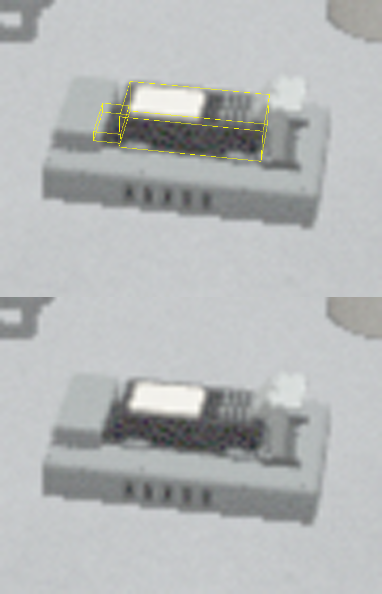

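View pics/q19t.png

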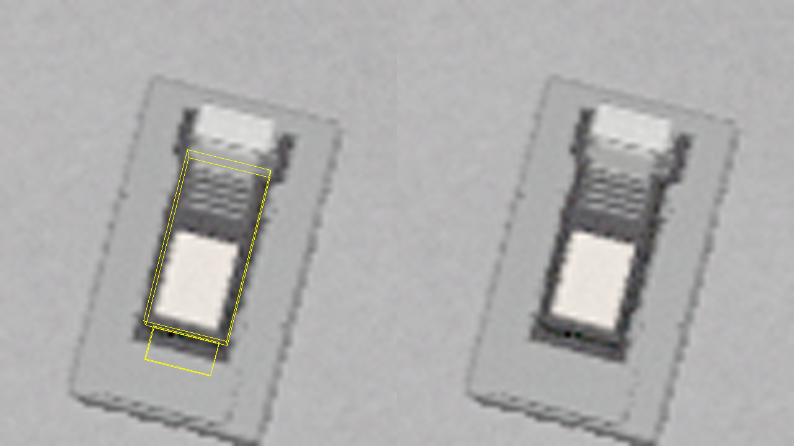

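View pics/t19.png

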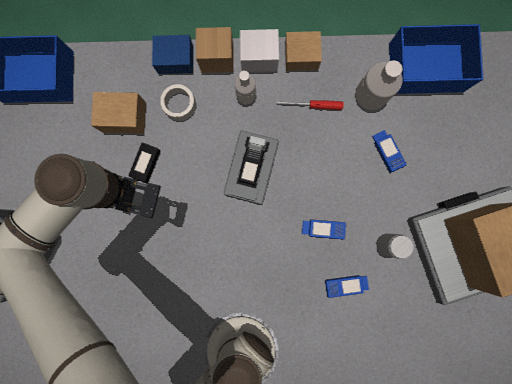

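```bash
python3 -c "
from station import ticket; print(ticket.finish_job())"
```

```text
the job is handed in; nothing more can be done
None
```

The battery pack is loaded in the charger and the job is handed in, at about 28 s of the 48 s limit. I hooked the tongue under the lip with the tail up and felt the end wall. I then let go, and the tail rested on the catch. Last, I pushed the tail down on the ribs with the closed fingers.

**Last checks:**
- **Fit:** at the end of the push the fingertips stood at about z = 56 mm, against about 19 N. In the final pictures the pack lies flat where the model of a loaded pack puts it, to about a pixel (3 mm). The catch is back in its rest position over the tail.
- **Surroundings:** the arm is clear of everything, and the other things look unmoved.

**What disagreed or went wrong:**
- **Tool length:** the real fingertips stood about 25 mm less far out along the tool than the 14 mm stated. My first grasp closed above the pack, and on the second try the open fingertips touched the bench lightly (about 8 N).
- **First approach:** joint 5 reached its limit with the tool tilted along with the pack. I set the pack back on the bench, gripped it again at an angle, and then loaded it.

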